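# Find the bent roller by rolling it on the glass flat, refit the true one in the tube mixer

## Task

The tube roller mixer is missing its front roller, and one of the two spare rollers lying on the glass plate is slightly bent. Find out which by rolling a roller over by at least half a turn on the glass under light fingertip pressure, feeling whether it rocks; then lay the true roller fully home in the mixer's empty bearings and lay the bent one in the red reject tray. Press only gently throughout, do not drop the rollers, and leave the other things on the bench where they are.

Things in the scene. Friction and masses are not known exactly. Their poses are not given: they have to be found in the camera images.
- roller_1: one of two spare rollers that look alike: dark sleeve 16 mm in diameter, 150 mm long, with a steel axle 8 mm in diameter at each end, 178 mm over all, about 0.12 kg. Origin at its middle on its axis; y runs along its axle (of the bent one, along the axle at one end), x and z turn as it rolls. One of the two is straight, the other bowed by 2 mm over its length; which is not told
- roller_2: the other spare roller, described as roller_1; both start lying across the plate's x axis. On the glass a straight roller's top stays 16 mm above the glass all the way round; the top of the bent one's middle rises smoothly by about 2 mm and falls back once a turn (bow up), for the rest of the turn it stays at 16 mm. At the start the bow lies level, to either side, so it comes up within half a turn only one way round
- plate: flat pale green glass plate 320 x 220 mm on soft gel feet (sinks 0.3 mm per newton), fixed to the bench. Origin at bench level under its centre, x along its 320 mm side; upper face 21 mm above it. The rollers lie about 150 mm apart along x, one near the -x end (robot side), one just beyond the middle
- mixer: cream tube roller mixer, 194 (x) x 236 (y) mm, fixed to the bench; origin at bench level under its centre, y along its rollers. Of four roller places 42 mm apart along x the one at the -x end (robot side) is empty; the others hold fixed rollers, a capped tube lies on the last two (top 120 mm above the bench). End cheeks, 92 to 118 mm from the middle, are 108 mm high
- seat (a point): middle of the empty place, on the fitted roller's axis: 95 mm above the bench, 63 mm to -x of the mixer's centre; y along the roller. The axles lie in open-topped slots in two end rails 85 mm to either side: slot floor 91 mm above the bench, 11 mm wide, widening to 21 mm at the rail's top at 102 mm. 3 mm of endplay each way. Deck 67 mm above the bench; next roller's surface 26 mm away at +x
- tray: open red reject tray 125 (x) x 235 (y) x 42 mm, walls and floor 4 mm, fixed to the bench; origin at bench level under its centre; a roller fits in lengthwise along y
- slide_box: blue closed microscope slide box 90 x 175 x 36 mm, bystander; origin under its centre
- reagent: amber bottle with an orange cap, 68 mm in diameter, 150 mm high, bystander; origin under its centre
- beaker: pale beaker 72 mm in diameter, 85 mm high, bystander; origin under its centre
- dish: two stacked petri dishes 90 mm in diameter, 32 mm high, bystander; origin under the centre
- screwdriver: screwdriver 170 mm long lying on the bench, bystander; origin under its middle, x along it
Not all that is in view belongs to the job. What is shaped like the roller_1 but blue is not meant.

How it is judged:
By the outcome, as a careful person would: the job done as asked, in the order asked, and still so for the second after the job is handed in, with the robot touching nothing.
It also fails if it takes over 72 s, if anything falls off the work surface, if the arm or the gripper's body presses on something with over 40 N, if the wrist force passes 120 N, or if a joint passes its speed limit or range.

## Robot

A 7-joint arm with a two-finger parallel gripper is mounted at the origin on the work surface. World frame = base frame: x ahead of the robot, y to its left, z up, the work surface at z = 0. Lengths are in m, angles in rad, forces in N, time in s.
With the tool pointing down it reaches from about 0.4 to 0.85 m from the base axis. Payload 10.4 kg.
Tool frame: the origin (TCP) lies midway between the tips of the shut fingers; the grasp point (between the pads) lies 19 mm behind it; z points along the fingers, y is the line along which they close (so a half turn about z gives the same grasp; the last joint's range is limited). The gripper opens to 87 mm and grips with 3 to 60 N. Pads are 19 mm wide; open, the fingers measure 117 mm over their backs; the gripper's body (75 mm by 190 mm) begins 51 mm behind the grasp point.
Start: joints at [-1.292, 0.332, -0.065, 1.46, 0.022, 1.35, -0.088], TCP at [0.186, 0.597, 0.183] pointing down, gripper open.
Joint ranges: [-2.6, 2.6], [-0.5, 2.12], [-1.47, 1.34], [0.16, 2.42], [-1.27, 4.41], [0.06, 2.06], [-2.6, 2.6]. Speed limits (rad/s): [2.22, 2.22, 2.79, 2.79, 3.14, 3.14, 3.14].

## Interface

Orientations are given as a unit quaternion [x, y, z, w].
In Python, from bench import r gives the robot as it stands.
- The arm moves only by the tool arm_command, never from a script. Its argument "moves" is one flat list of numbers, 4 for each row, row after row: the shift along the tool's x, y, z in cm, then the turn about the tool's z in degrees. A call has 1 to 12 rows; each row shifts and turns the commanded pose from where the row before left it, along the tool's axes as they then stand; what a row does not reach is not made up. A row lasts 1/12 s, in which the tool goes at most 41.7 mm and 7.16 degrees, less where a joint would pass 70% of its speed; a pose out of reach is approached as far as the arm can. A call with a gripper value outside its range is refused whole. "fingers" is the opening in per cent of the stroke, from 0 (shut) to 100 (fully open), set as the call begins (left out, the last holds). The fingers move at their own pace and stop on an object; "squeeze" is the grip in N (left out, the last holds). Time passes only in rows, so rows that do not move let the fingers close. It gives the time, the measured TCP pose, the force, the opening and the grip force at its end, in the units of the state.
- r.read_state(): the state, without advancing time (a new reading comes with each control period).
- r.camera(name): name is "scene" or "top" or "wrist"; returns the picture (400x640x3 uint8, red, green, blue); there is no depth.
- r.camera_info(name): a dict with "fx", "fy", "cx", "cy" (pixels), "k1" (the pictures are not rectified: a ray, as slopes to the right and down, at radius r is drawn at 1 + k1 r^2 times it, then the intrinsics apply), "origin" and "attitude" of the camera in the world. Camera axes: x right, y up, looking along -z (the intrinsics and any distortion apply to the point x, -y, -z); pixel columns grow to the right and rows downward; lengths in m; the calibration is good to about 2 mm. A picture is of the moment at which its call begins: read the wrist's pose just before it. camera_info takes no time and is no camera call; for the wrist camera it gives the pose at the moment of the call.
- r.close_job(): hands the job in; it is judged then, once.
The state is a dict: "time": time; "joint_positions": joint angles; "joint_vel": joint speeds; "joint_torque": joint torques, N m; "ee_pos": TCP position; "eef_rot": TCP orientation; "ft_force": force on the tool from outside, world axes, zero at the start; "torque": the same for the moment, N m; "width": finger opening in m; "grip_force": force on a finger pad.
Only numpy, scipy, OpenCV 4.12 (cv2) and the standard library are available. Lean on these libraries where they do the work, as an engineer would, in place of code of your own. Each camera call takes 0.05 s, during which the arm holds its last target. There are 200 camera calls.

## Working session

There is one attempt and no reset: what is moved stays moved. The work goes in short steps, Python scripts to look and compute and a tool call to move; the robot and the scene stay as the last step left them, time stands still between calls to the robot, and variables do not carry over. Pictures are saved under pics/ and viewed, at most 10 in all, crops included, and the job is handed in when it is done.

Besides the shell and the picture viewer there is one more tool, called after ">>>" as name(argument=value, ...), one argument or row to a line, values as JSON. arm_command: Moves the arm, as the interface text tells. Its arguments: {"type":"object","properties":{"moves":{"type":"array"},"fingers":{"type":"number"},"squeeze":{"type":"number"}},"required":["moves"]}

```bash
mkdir -p pics; ls; python3 - <<'E'
from bench import r
import cv2
for n in ("scene","top"):
    cv2.imwrite(f"pics/{n}0.png",r.camera(n)[:,:,::-1]); print(n,r.camera_info(n))
print(r.camera_info("wrist")); print(r.read_state())
E
```

```text
pics
scene {'fx': 492.3424951511192, 'fy': 492.3424951511192, 'cx': 318.89237048076177, 'cy': 197.7492474043124, 'k1': -0.15581069464039038, 'origin': array([ 1.18795149, -0.63873452,  1.29613368]), 'attitude': array([0.29813672, 0.12123117, 0.33417865, 0.88585672])}
top {'fx': 448.0710512564878, 'fy': 448.0710512564878, 'cx': 321.06311033096256, 'cy': 195.7538516112417, 'k1': 0.006752852396781391, 'origin': array([0.33844624, 0.03873157, 1.4358284 ]), 'attitude': array([ 0.05565921, -0.05359951, -0.69950273,  0.71044005])}
{'fx': 278.087299767397, 'fy': 278.087299767397, 'cx': 320.73950459632846, 'cy': 201.70252454290335, 'k1': -0.04233160868794005, 'origin': array([0.11673453, 0.61791373, 0.38422523]), 'attitude': array([-0.10654842, -0.0773717 ,  0.58789198,  0.7981504 ])}
{'time': 0.1, 'joint_positions': array([-1.29160511,  0.33278248, -0.06472085,  1.46086047,  0.02156569,
        1.34988861, -0.08850785]), 'joint_vel': array([-0.0002436 , -0.00108493, -0.00012057, -0.00052746,  0.00037276,
        0.00057205, -0.00012715]), 'joint_torque': array([ 8.85914615e-04, -6.24541998e+01,  2.42645462e-02, -3.90724862e+01,
       -6.14295504e-02,  3.65658535e-02,  6.34291314e-05]), 'ee_pos': array([0.18563257, 0.59638237, 0.18214843]), 'eef_rot': array([ 1.50311925e-01,  9.88638426e-01, -6.16821795e-04, -8.55065668e-05]), 'ft_force': array([-0.04961605,  0.4777436 ,  0.30301568]), 'torque': array([ 0.05003897,  0.0224894 , -0.00052395]), 'grip_force': 0.0, 'width': 0.08705111798182946}
```

View pics/top0.png

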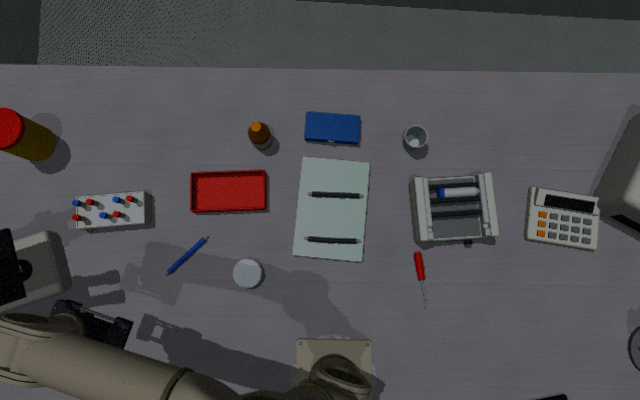

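View pics/scene0.png

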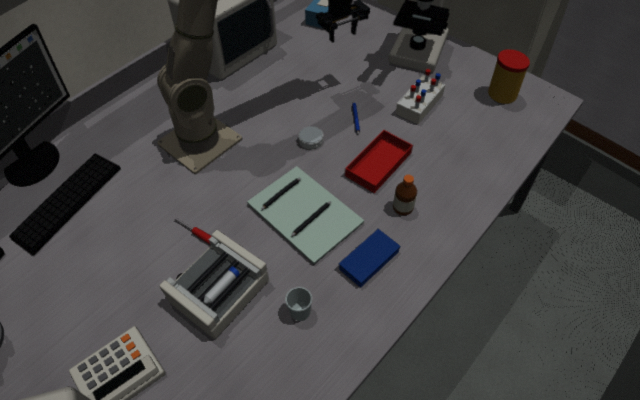

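Top view: rollers at about (335,195) (far) and (332,240) (near) on the plate. The blue look-alike lies at (187,255), the tray at (229,191), the mixer at (456,209) with its empty place low at about (458,232), and the screwdriver at (420,275). Candidates: the two dark rods on the glass (wanted) and the blue rod (not meant). Next I measure with segmentation plus one close crop.

```bash
cat > h.py <<'E'
import numpy as np,cv2
from scipy.spatial.transform import Rotation as R
from bench import r
def world(name,uv,z,ci=None):
    c=ci or r.camera_info(name); uv=np.atleast_2d(np.float64(uv))
    K=np.array([[c['fx'],0,c['cx']],[0,c['fy'],c['cy']],[0,0,1]])
    n=cv2.undistortPoints(uv[:,None],K,np.array([c['k1'],0,0,0,0.]))[:,0]
    d=R.from_quat(c['attitude']).apply(np.c_[n[:,0],-n[:,1],-np.ones(len(n))])
    o=np.array(c['origin']); return o+d*((z-o[2])/d[:,2])[:,None]
def pix(name,P,ci=None):
    c=ci or r.camera_info(name); P=np.atleast_2d(P)-np.array(c['origin'])
    q=R.from_quat(c['attitude']).inv().apply(P); a=np.c_[q[:,0],-q[:,1]]/-q[:,2:]
    a*=1+c['k1']*(a**2).sum(1,keepdims=True)
    return a*[c['fx'],c['fy']]+[c['cx'],c['cy']]
def rect(m):
    k,_=max(((c,cv2.contourArea(c)) for c in cv2.findContours(m.astype(np.uint8),cv2.RETR_EXTERNAL,cv2.CHAIN_APPROX_NONE)[0]),key=lambda t:t[1])
    return cv2.minAreaRect(k)
E
python3 - <<'E'
from h import *
im=cv2.imread('pics/top0.png'); hsv=cv2.cvtColor(im,cv2.COLOR_BGR2HSV)
def box(m,x0,y0,x1,y1,z,n):
    k=np.zeros(m.shape,bool);k[y0:y1,x0:x1]=1
    b=rect(m&k); p=cv2.boxPoints(b); w=world('top',p,z)[:,:2]
    c=w.mean(0);e=[w[1]-w[0],w[2]-w[1]];L=max(e,key=np.linalg.norm)
    print(n,np.round(b[0],1),'c',c.round(4),'dims',np.round([np.linalg.norm(v) for v in e],3),'long axis deg',np.degrees(np.arctan2(L[1],L[0])).round(1))
g=hsv[:,:,2]
dark=g<75
box(dark,300,185,368,205,.029,'far');box(dark,298,230,366,248,.029,'near')
box((hsv[:,:,1]<60)&(g>140),285,150,375,268,.021,'plate')
red=((hsv[:,:,0]<8)|(hsv[:,:,0]>172))&(hsv[:,:,1]>150)
box(red,185,165,272,218,.042,'tray')
crop=cv2.resize(im[150:290,285:505],None,fx=3.6,fy=3.6,interpolation=cv2.INTER_CUBIC)
cv2.imwrite('pics/c1.png',crop)
E
```

```text
far [335.5 195. ] c [ 0.5609 -0.0014] dims [0.018 0.169] long axis deg -91.4
near [332.  240.2] c [0.4176 0.0081] dims [0.019 0.163] long axis deg -92.1
plate [294. 249.] c [0.3886 0.1269] dims [0. 0.] long axis deg 0.0
tray [227.8 190.8] c [0.5673 0.3388] dims [0.24  0.129] long axis deg -86.9
```

View pics/c1.png

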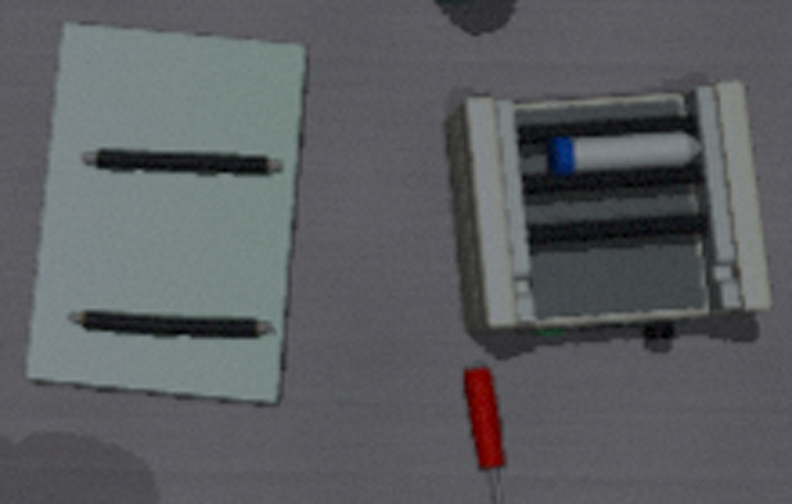

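The crop confirms two dark rods with steel ends on the glass: far one (88–277, 162), near one (75–268, 323). The mixer's empty slots show as notches at about (523,285) and (722,272).

```bash
python3 - <<'E'
from h import *
f=lambda L:np.array(L)/3.6+[285,150]-0.36
P=lambda n,L,z:print(n,world('top',f(L),z)[:,:2].round(4).tolist())
P('far',[(82,157),(283,167)],.029);P('near',[(68,318),(273,329)],.029)
P('plate',[(66,24),(304,45),(278,403),(28,377)],.021)
P('cheeks',[(466,99),(742,82),(770,305),(488,327)],.108)
P('slots',[(523,285),(722,272)],.102)
E
python3 - <<'E'
from h import *
im=cv2.imread('pics/scene0.png')
c=im[225:335,155:275]; cv2.imwrite('pics/c2.png',cv2.resize(c,None,fx=5,fy=5,interpolation=cv2.INTER_CUBIC))
E
```

```text
far [[0.5651, 0.0881], [0.5589, -0.0894]]
near [[0.4231, 0.0974], [0.4164, -0.0809]]
plate [[0.6874, 0.1052], [0.6713, -0.1089], [0.3529, -0.0861], [0.3719, 0.1314]]
cheeks [[0.6066, -0.2355], [0.6246, -0.4668], [0.4381, -0.4818], [0.4164, -0.2504]]
slots [[0.4518, -0.2812], [0.4652, -0.4458]]
```

View pics/c2.png

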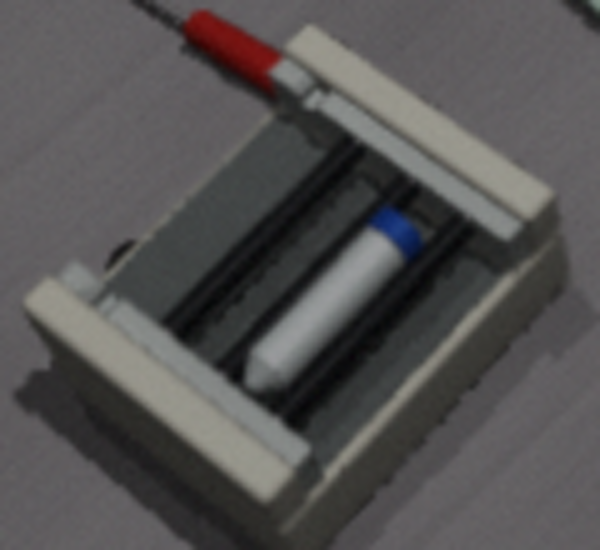

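Estimates:

| Item | Position (x, y) | Heading |
|---|---|---|
| Far roller | (0.562, -0.001) | axis 88° |
| Near roller | (0.420, 0.008) | axis 88° |
| Seat | (0.4586, -0.3637) | mixer yaw 4.7° |
| Tray | (0.567, 0.339) | yaw 3.1° |

I'll test the far roller with shut fingers.

```bash
cat >> h.py <<'E'
def head(s): y=R.from_quat(s['eef_rot']).apply([0,1,0]); return np.degrees(np.arctan2(y[1],y[0]))
def rows(p,h,via,vmax=3.6,tmax=6.5):
    """tool-frame rows from pose (p,h) through via [(xyz,heading)]"""
    out=[];p=np.array(p,float)
    for q,g in via:
        q=np.array(q,float); n=int(np.ceil(max(np.linalg.norm(q-p)*100/vmax,abs(g-h)/tmax,1))); d=(q-p)/n
        for i in range(n):
            a=np.radians(h+(g-h)/n*i); y=np.array([np.cos(a),np.sin(a)]); x=np.array([-y[1],y[0]])
            out.append([round(v,2) for v in (d[:2]@x*100,d[:2]@y*100,-d[2]*100,(h-g)/n)])
        p,h=q,g
    for i in range(0,len(out),12): print(len(out[i:i+12]),sum(out[i:i+12],[]))
def go(via,**k): s=r.read_state(); print(s['ee_pos'].round(4),round(head(s),1),s['ft_force'].round(2)); rows(s['ee_pos'],head(s),via,**k)
E
python3 -c "
from h import *
s=r.read_state();print(R.from_quat(s['eef_rot']).as_matrix().round(3))
go([((.55,-.001,.10),-2)])"
```

```text
[[-0.955  0.297 -0.   ]
 [ 0.297  0.955 -0.001]
 [-0.    -0.001 -1.   ]]
[0.1856 0.5964 0.1821] 72.7 [-0.05  0.48  0.3 ]
12 [np.float64(-2.63), np.float64(-2.31), np.float64(0.41), np.float64(3.74), np.float64(-2.77), np.float64(-2.13), np.float64(0.41), np.float64(3.74), np.float64(-2.91), np.float64(-1.95), np.float64(0.41), np.float64(3.74), np.float64(-3.03), np.float64(-1.76), np.float64(0.41), np.float64(3.74), np.float64(-3.13), np.float64(-1.55), np.float64(0.41), np.float64(3.74), np.float64(-3.23), np.float64(-1.35), np.float64(0.41), np.float64(3.74), np.float64(-3.31), np.float64(-1.13), np.float64(0.41), np.float64(3.74), np.float64(-3.38), np.float64(-0.92), np.float64(0.41), np.float64(3.74), np.float64(-3.43), np.float64(-0.69), np.float64(0.41), np.float64(3.74), np.float64(-3.47), np.float64(-0.47), np.float64(0.41), np.float64(3.74), np.float64(-3.49), np.float64(-0.24), np.float64(0.41), np.float64(3.74), np.float64(-3.5), np.float64(-0.01), np.float64(0.41), np.float64(3.74)]
8 [np.float64(-3.49), np.float64(0.21), np.float64(0.41), np.float64(3.74), np.float64(-3.47), np.float64(0.44), np.float64(0.41), np.float64(3.74), np.float64(-3.43), np.float64(0.67), np.float64(0.41), np.float64(3.74), np.float64(-3.38), np.float64(0.89), np.float64(0.41), np.float64(3.74), np.float64(-3.32), np.float64(1.11), np.float64(0.41), np.float64(3.74), np.float64(-3.24), np.float64(1.32), np.float64(0.41), np.float64(3.74), np.float64(-3.15), np.float64(1.53), np.float64(0.41), np.float64(3.74), np.float64(-3.04), np.float64(1.73), np.float64(0.41), np.float64(3.74)]
```

>>> arm_command(
  moves=[-2.6, -2.3, 0.4, 3.7, -2.8, -2.1, 0.4, 3.7, -2.9, -1.9, 0.4, 3.7, -3.0, -1.8, 0.4, 3.7, -3.1, -1.6, 0.4, 3.7, -3.2, -1.3, 0.4, 3.7, -3.3, -1.1, 0.4, 3.7, -3.4, -0.9, 0.4, 3.7, -3.4, -0.7, 0.4, 3.7, -3.5, -0.5, 0.4, 3.7, -3.5, -0.2, 0.4, 3.7, -3.5, 0, 0.4, 3.7],
  fingers=0,
  squeeze=5,
)

```text
time: 1.1
ee_pos: [0.4061, 0.2386, 0.1346]
eef_rot: [0.514, 0.858, 0.0, -0.0]
ft_force: [1.0, 0.2, 0.7]
width: 0.0149
grip_force: 0.0
```

>>> arm_command(
  moves=[-3.5, 0.2, 0.4, 3.7, -3.5, 0.4, 0.4, 3.7, -3.4, 0.7, 0.4, 3.7, -3.4, 0.9, 0.4, 3.7, -3.3, 1.1, 0.4, 3.7, -3.2, 1.3, 0.4, 3.7, -3.1, 1.5, 0.4, 3.7, -3.0, 1.7, 0.4, 3.7, 0, 0, 0, 0, 0, 0, 0, 0],
)

```text
time: 1.93
ee_pos: [0.5527, 0.0016, 0.1022]
eef_rot: [0.716, 0.698, -0.001, 0.0]
ft_force: [0.7, 0.4, -1.1]
width: 0.0005
grip_force: 0.0
```

```bash
python3 - <<'E'
from h import *
ci=r.camera_info('wrist'); im=r.camera('wrist'); s=r.read_state()
cv2.imwrite('pics/w1.png',im[:,:,::-1]); print(s['ee_pos'],head(s),s['ft_force'],s['width'],s['time'])
print(pix('wrist',[[.5651,.0881,.029],[.5589,-.0894,.029],[.562,-.0007,.037],s['ee_pos']],ci).round(1))
E
```

```text
[0.5523478  0.00352649 0.10230475] -1.3344665727793106 [-0.42601906  1.15964661  0.5279952 ] 0.0004808379778939495 1.9833
[[332.6 109.7]
 [329.4 277.6]
 [331.2 202.6]
 [321.5 220.3]]
```

View pics/w1.png

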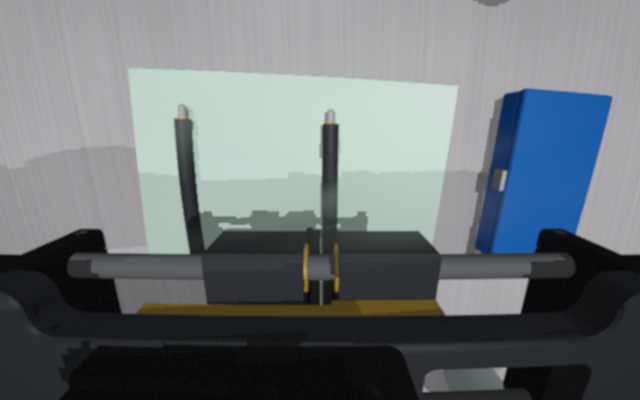

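The wrist view shows the far roller's +y end at (330,112), against a predicted (333,110), and the near roller's end at (182,108). The estimates hold to about 2 mm. I'll check the fingertip shape in a crop before pressing.

```bash
python3 - <<'E'
from h import *
im=cv2.imread('pics/w1.png')
cv2.imwrite('pics/c3.png',cv2.convertScaleAbs(cv2.resize(im[190:330,220:420],None,fx=4,fy=4,interpolation=cv2.INTER_CUBIC),alpha=1.8,beta=30))
s=r.read_state();p=s['ee_pos'];ci=r.camera_info('wrist');print(ci['origin']-p)
print(pix('wrist',[p,p+[0.015,0,0],p+[.015,.0095,0],p+[.015,-.0095,0],p+[0,.0095,.019],p+[0,.0095,.07],p+[.03,.0095,.07]],ci).round(0).tolist())
E
```

```text
[0.00100567 0.07148188 0.20205646]
[[322.0, 223.0], [341.0, 222.0], [341.0, 210.0], [342.0, 234.0], [322.0, 219.0], [322.0, 250.0], [380.0, 249.0]]
```

View pics/c3.png

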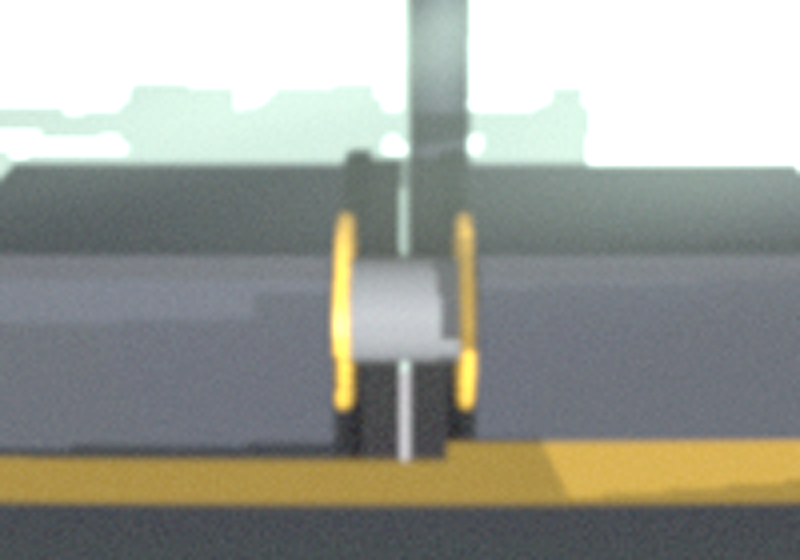

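The fingertips are about 24 mm across when shut, and the roller's top is at x≈0.561. I'll go down to just above it.

>>> arm_command(
  moves=[-0.2, 0, 1.2, 0, -0.2, 0, 1.5, 0, 0, 0, 1.5, 0, 0, 0, 1.2, 0, 0, 0, 0.7, 0, 0, 0, 0, 0, 0, 0, 0, 0, 0, 0, 0, 0],
)

```text
time: 2.65
ee_pos: [0.5531, 0.0001, 0.0425]
eef_rot: [0.715, 0.699, 0.0, 0.0]
ft_force: [-0.5, -0.2, -0.6]
width: 0.0005
grip_force: 0.0
```

```bash
python3 -c "
from h import *
for i in range(3):
  s=r.read_state();print(s['ee_pos'].round(5),head(s),s['ft_force'].round(2),s['time'])"
```

```text
[5.5308e-01 1.4000e-04 4.2470e-02] -1.268862680561615 [-0.5  -0.16 -0.57] 2.65
[5.5308e-01 1.4000e-04 4.2470e-02] -1.268862680561615 [-0.5  -0.16 -0.57] 2.65
[5.5308e-01 1.4000e-04 4.2470e-02] -1.268862680561615 [-0.5  -0.16 -0.57] 2.65
```

>>> arm_command(
  moves=[0, -0.1, 0.2, 0, 0, 0, 0.2, 0, 0, 0, 0.1, 0, 0, 0, 0, 0, 0, 0, 0, 0],
)

```text
time: 3.07
ee_pos: [0.5516, -0.0001, 0.0369]
eef_rot: [0.715, 0.699, 0.0, -0.0]
ft_force: [0.4, -0.6, 0.1]
width: 0.0007
grip_force: 0.0
```

>>> arm_command(
  moves=[0, 0, 0.05, 0, 0, 0, 0, 0, 0, 0, 0, 0],
)

```text
time: 3.32
ee_pos: [0.5516, -0.0001, 0.0363]
eef_rot: [0.715, 0.699, 0.0, -0.0]
ft_force: [0.6, 0.3, -0.2]
width: 0.0002
grip_force: 0.0
```

>>> arm_command(
  moves=[0, 0, 0.05, 0, 0, 0, 0, 0, 0, 0, 0, 0],
)

```text
time: 3.57
ee_pos: [0.5516, -0.0001, 0.0358]
eef_rot: [0.715, 0.699, 0.0, -0.0]
ft_force: [-0.2, -0.1, -0.3]
width: 0.0003
grip_force: 0.0
```

>>> arm_command(
  moves=[0, 0, 0.05, 0, 0, 0, 0, 0, 0, 0, 0, 0],
)

```text
time: 3.82
ee_pos: [0.5516, -0.0001, 0.0353]
eef_rot: [0.715, 0.699, 0.0, -0.0]
ft_force: [0.3, 0.1, -0.7]
width: 0.0006
grip_force: 0.0
```

>>> arm_command(
  moves=[0, 0, 0.05, 0, 0, 0, 0, 0, 0, 0, 0, 0],
)

```text
time: 4.07
ee_pos: [0.5516, -0.0001, 0.0348]
eef_rot: [0.715, 0.699, 0.0, -0.0]
ft_force: [0.3, -0.5, -0.0]
width: 0.0004
grip_force: 0.0
```

```bash
python3 - <<'E'
from h import *
im=r.camera('top'); cv2.imwrite('pics/t2.png',im[:,:,::-1])
ci=r.camera_info('wrist');w=r.camera('wrist'); cv2.imwrite('pics/w2.png',w[:,:,::-1]); s=r.read_state()
print(s['ee_pos'],s['ft_force'])
g=cv2.cvtColor(w,cv2.COLOR_RGB2GRAY)
for row in (60,90,110,130,150,170,190):
    v=np.where(g[row,260:400]<75)[0]+260
    if len(v): print(row,v.min(),v.max(),world('wrist',[(v.min()+v.max())/2,row],.029,ci).round(4))
E
```

```text
[ 5.51583932e-01 -6.48902913e-05  3.48176957e-02] [ 0.1280818  -0.22342643  0.11144834]
130 325 344 [[0.5622 0.0687 0.029 ]]
150 325 344 [[0.562  0.0543 0.029 ]]
170 325 343 [[0.5615 0.0394 0.029 ]]
190 324 331 [[0.5564 0.0241 0.029 ]]
```

No contact at an offset of -9 mm, so the flat part of the tip is narrower than that. I'll lift and come down closer to the crown.

>>> arm_command(
  moves=[0, 0, -0.4, 0, 0, 0.2, 0, 0, 0, 0.15, 0, 0, 0, 0, 0.15, 0, 0, 0, 0.05, 0, 0, 0, 0, 0, 0, 0, 0, 0],
)

```text
time: 4.75
ee_pos: [0.5549, -0.0002, 0.0366]
eef_rot: [0.715, 0.699, -0.0, -0.0]
ft_force: [-0.6, 0.2, -0.2]
width: 0.0009
grip_force: 0.0
```

>>> arm_command(
  moves=[0, 0, 0.05, 0, 0, 0, 0, 0, 0, 0, 0, 0],
)

```text
time: 5.0
ee_pos: [0.5551, -0.0001, 0.0363]
eef_rot: [0.715, 0.699, 0.0, -0.0]
ft_force: [-0.8, 0.8, 0.8]
width: 0.0005
grip_force: 0.0
```

>>> arm_command(
  moves=[0, 0, 0.05, 0, 0, 0, 0, 0, 0, 0, 0, 0],
)

```text
time: 5.25
ee_pos: [0.5551, -0.0002, 0.0358]
eef_rot: [0.715, 0.699, 0.0, -0.0]
ft_force: [0.4, -0.0, 0.1]
width: 0.0006
grip_force: 0.0
```

>>> arm_command(
  moves=[0, 0, 0.05, 0, 0, 0, 0, 0, 0, 0, 0, 0],
)

```text
time: 5.5
ee_pos: [0.5551, -0.0002, 0.0353]
eef_rot: [0.715, 0.699, 0.0, -0.0]
ft_force: [0.2, -0.2, 0.4]
width: 0.0006
grip_force: 0.0
```

>>> arm_command(
  moves=[0, 0, 0.05, 0, 0, 0, 0, 0, 0, 0, 0, 0],
)

```text
time: 5.75
ee_pos: [0.5551, -0.0001, 0.0348]
eef_rot: [0.715, 0.699, 0.0, -0.0]
ft_force: [-0.0, -0.5, -0.3]
width: 0.0006
grip_force: 0.0
```

>>> arm_command(
  moves=[0, 0, 0.05, 0, 0, 0, 0, 0, 0, 0, 0, 0],
)

```text
time: 6.0
ee_pos: [0.5551, -0.0002, 0.0343]
eef_rot: [0.715, 0.699, 0.0, -0.0]
ft_force: [-0.6, 0.8, -0.3]
width: 0.0007
grip_force: 0.0
```

```bash
python3 - <<'E'
from h import *
ci=r.camera_info('wrist');w=r.camera('wrist')[:,:,::-1]; s=r.read_state();p=s['ee_pos']
print(p, s['ft_force'],pix('wrist',[p,p+[.01,0,0],[.5605,0,.037]],ci).round(1).tolist())
g=cv2.cvtColor(w,cv2.COLOR_BGR2GRAY)
for row in (130,150,170,180):
    v=np.where(g[row,260:400]<75)[0]+260
    if len(v): print(row,v.min(),v.max(),world('wrist',[(v.min()+v.max())/2,row],.029,ci).round(4))
cv2.imwrite('pics/c4.png',cv2.convertScaleAbs(cv2.resize(w[120:300,240:440],None,fx=3.3,fy=3.3,interpolation=cv2.INTER_CUBIC),alpha=2.2,beta=30))
E
```

```text
[ 5.55087673e-01 -1.71863650e-04  3.43222324e-02] [ 0.71155873  0.60261438 -0.34165427] [[322.0, 222.6], [335.0, 222.3], [329.1, 223.4]]
130 320 339 [[0.562  0.0687 0.029 ]]
150 320 339 [[0.5618 0.0543 0.029 ]]
170 320 338 [[0.5612 0.0395 0.029 ]]
180 320 338 [[0.5611 0.0319 0.029 ]]
```

View pics/c4.png

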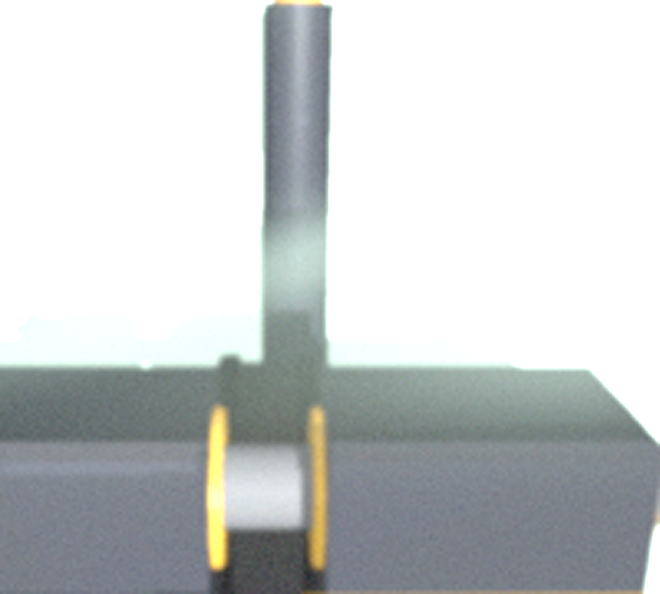

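The roller hasn't moved (x≈0.5605), so the tip must be tapered. I'll press directly over the crown to find the contact height.

>>> arm_command(
  moves=[0, 0, -0.5, 0, 0, 0.3, 0, 0, 0, 0.25, 0, 0, 0, 0, 0.1, 0, 0, 0, 0, 0, 0, 0, 0, 0],
)

```text
time: 6.55
ee_pos: [0.5605, -0.0004, 0.0381]
eef_rot: [0.715, 0.699, -0.0, -0.0]
ft_force: [1.1, 0.7, -0.1]
width: 0.0001
grip_force: 0.0
```

>>> arm_command(
  moves=[0, 0, 0.1, 0, 0, 0, 0, 0, 0, 0, 0, 0],
)

```text
time: 6.8
ee_pos: [0.5604, -0.0003, 0.0372]
eef_rot: [0.715, 0.699, -0.0, -0.0]
ft_force: [-0.7, -1.0, -0.1]
width: 0.0003
grip_force: 0.0
```

>>> arm_command(
  moves=[0, 0, 0.1, 0, 0, 0, 0, 0, 0, 0, 0, 0],
)

```text
time: 7.05
ee_pos: [0.5606, -0.0003, 0.0363]
eef_rot: [0.715, 0.699, -0.0, -0.0]
ft_force: [-0.5, -0.2, -0.2]
width: 0.0004
grip_force: 0.0
```

>>> arm_command(
  moves=[0, 0, 0.05, 0, 0, 0, 0, 0, 0, 0, 0, 0],
)

```text
time: 7.3
ee_pos: [0.5606, -0.0003, 0.0358]
eef_rot: [0.715, 0.699, 0.0, -0.0]
ft_force: [0.3, 0.8, 1.2]
width: 0.0004
grip_force: 0.0
```

>>> arm_command(
  moves=[0, 0, 0.05, 0, 0, 0, 0, 0, 0, 0, 0, 0],
)

```text
time: 7.55
ee_pos: [0.5606, -0.0003, 0.0353]
eef_rot: [0.715, 0.699, 0.0, -0.0]
ft_force: [-0.5, 0.5, -0.2]
width: 0.0005
grip_force: 0.0
```

>>> arm_command(
  moves=[0, 0, 0.05, 0, 0, 0, 0, 0, 0, 0, 0, 0],
)

```text
time: 7.8
ee_pos: [0.5606, -0.0003, 0.0348]
eef_rot: [0.715, 0.699, -0.0, -0.0]
ft_force: [-0.9, -0.5, -0.1]
width: 0.0006
grip_force: 0.0
```

>>> arm_command(
  moves=[0, 0, 0.05, 0, 0, 0, 0, 0, 0, 0, 0, 0],
)

```text
time: 8.05
ee_pos: [0.5606, -0.0003, 0.0343]
eef_rot: [0.715, 0.699, 0.0, -0.0]
ft_force: [0.5, -0.9, 0.1]
width: 0.0001
grip_force: 0.0
```

>>> arm_command(
  moves=[0, 0, 0.05, 0, 0, 0, 0, 0, 0, 0, 0, 0],
)

```text
time: 8.3
ee_pos: [0.5606, -0.0003, 0.0338]
eef_rot: [0.715, 0.699, 0.0, -0.0]
ft_force: [-0.3, 1.5, -0.1]
width: 0.0008
grip_force: 0.0
```

>>> arm_command(
  moves=[0, 0, 0.05, 0, 0, 0, 0, 0, 0, 0, 0, 0],
)

```text
time: 8.55
ee_pos: [0.5606, -0.0003, 0.0333]
eef_rot: [0.715, 0.699, 0.0, -0.0]
ft_force: [0.3, -0.1, -0.2]
width: 0.0002
grip_force: 0.0
```

>>> arm_command(
  moves=[0, 0, 0.05, 0, 0, 0, 0, 0, 0, 0, 0.05, 0, 0, 0, 0, 0, 0, 0, 0, 0],
)

```text
time: 8.97
ee_pos: [0.5606, -0.0003, 0.0323]
eef_rot: [0.715, 0.699, 0.0, -0.0]
ft_force: [-0.4, -0.0, 1.0]
width: 0.0006
grip_force: 0.0
```

```bash
python3 - <<'E'
from h import *
w=[]
F=[]
for i in range(3):
    ci=r.camera_info('wrist');im=r.camera('wrist'); s=r.read_state();F.append(s['ft_force'])
    
p=s['ee_pos'];print(p,np.mean(F,0),s['joint_torque'].round(2))
g=cv2.cvtColor(im,cv2.COLOR_RGB2GRAY)
for row in (130,150,170,180):
    v=np.where(g[row,260:400]<75)[0]+260
    if len(v): print(row,v.min(),v.max(),world('wrist',[(v.min()+v.max())/2,row],.029,ci).round(4))
sc=r.camera('scene')[:,:,::-1]; q=pix('scene',[p])[0]; print(q)
x,y=q.astype(int); cv2.imwrite('pics/s3.png',cv2.convertScaleAbs(cv2.resize(sc[y-50:y+40,x-60:x+60],None,fx=6,fy=6,interpolation=cv2.INTER_CUBIC),alpha=1.8,beta=10))
E
```

```text
[ 5.60618343e-01 -2.90098518e-04  3.23420284e-02] [-0.61041148  0.0161383   0.28363443] [ 0.000e+00 -5.121e+01  7.560e+00 -3.319e+01 -5.000e-02  4.000e-02
 -0.000e+00]
130 312 332 [[0.5621 0.0687 0.029 ]]
150 312 332 [[0.5618 0.0545 0.029 ]]
170 313 331 [[0.5615 0.0398 0.029 ]]
180 313 331 [[0.5613 0.0323 0.029 ]]
[310.93834909 217.32104852]
```

View pics/s3.png

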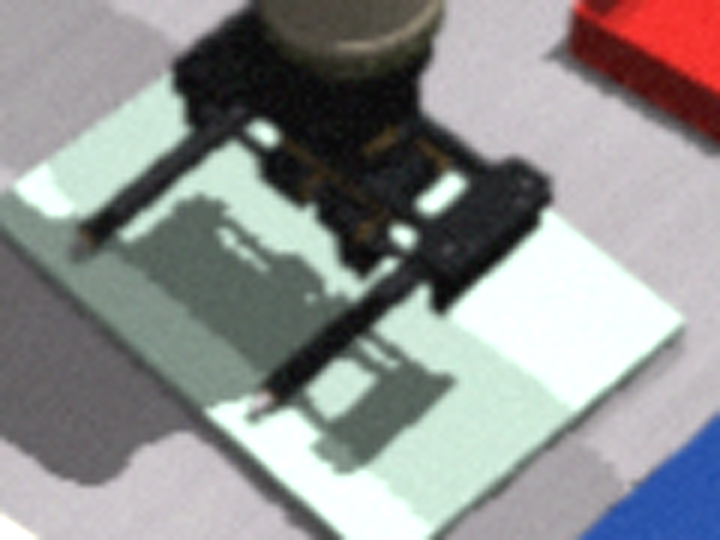

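```bash
python3 - <<'E'
from h import *
o=np.array([250,167])
P=[[.559,-.0894,.029],[.565,.0881,.029],[.5605,0,.029],[.416,-.081,.029],[.6713,-.1089,.021],[.6874,.1052,.021]]+[[.5606,0,.032+d] for d in (0,.005,.01,.015,.02,.03)]
print(((pix('scene',P)-o)*6).round(0).tolist())
E
```

```text
[[247.0, 411.0], [482.0, 209.0], [366.0, 305.0], [64.0, 253.0], [385.0, 569.0], [680.0, 320.0], [366.0, 302.0], [366.0, 296.0], [365.0, 291.0], [365.0, 285.0], [365.0, 280.0], [364.0, 268.0]]
```

The scene view shows the shut fingertip at crop (365,268) with a clear gap above the roller (about y=310). The real tips are therefore some 15–20 mm higher than the reported TCP, so I'll keep going down and feel for contact.

>>> arm_command(
  moves=[0, 0, 0.1, 0, 0, 0, 0.1, 0, 0, 0, 0, 0, 0, 0, 0, 0],
)

```text
time: 9.5
ee_pos: [0.5605, -0.0003, 0.0302]
eef_rot: [0.715, 0.699, -0.0, -0.0]
ft_force: [-0.1, -0.5, -0.1]
width: 0.0009
grip_force: 0.0
```

>>> arm_command(
  moves=[0, 0, 0.1, 0, 0, 0, 0.1, 0, 0, 0, 0, 0, 0, 0, 0, 0],
)

```text
time: 9.83
ee_pos: [0.5606, -0.0003, 0.0282]
eef_rot: [0.715, 0.699, -0.0, -0.0]
ft_force: [-0.3, -0.6, 0.6]
width: 0.0005
grip_force: 0.0
```

>>> arm_command(
  moves=[0, 0, 0.1, 0, 0, 0, 0.1, 0, 0, 0, 0, 0, 0, 0, 0, 0],
)

```text
time: 10.17
ee_pos: [0.5605, -0.0003, 0.0262]
eef_rot: [0.715, 0.699, -0.0, -0.0]
ft_force: [-0.1, -0.8, 0.3]
width: 0.0005
grip_force: 0.0
```

>>> arm_command(
  moves=[0, 0, 0.1, 0, 0, 0, 0.1, 0, 0, 0, 0, 0, 0, 0, 0, 0],
)

```text
time: 10.5
ee_pos: [0.5605, -0.0003, 0.0242]
eef_rot: [0.715, 0.699, -0.0, -0.0]
ft_force: [-0.7, -0.1, -0.5]
width: 0.0005
grip_force: 0.0
```

>>> arm_command(
  moves=[0, 0, 0.1, 0, 0, 0, 0.1, 0, 0, 0, 0, 0, 0, 0, 0, 0],
)

```text
time: 10.83
ee_pos: [0.5605, -0.0003, 0.0222]
eef_rot: [0.715, 0.699, -0.0, -0.0]
ft_force: [-0.3, -0.8, 0.3]
width: 0.0008
grip_force: 0.0
```

>>> arm_command(
  moves=[0, 0, 0.1, 0, 0, 0, 0.05, 0, 0, 0, 0, 0, 0, 0, 0, 0],
)

```text
time: 11.17
ee_pos: [0.5606, -0.0003, 0.0208]
eef_rot: [0.715, 0.699, 0.0, -0.0]
ft_force: [-0.2, 0.5, 0.4]
width: 0.0005
grip_force: 0.0
```

```bash
python3 - <<'E'
from h import *
F=[]
for i in range(2):
    ci=r.camera_info('wrist');im=r.camera('wrist'); s=r.read_state();F.append(s['ft_force'])
print(s['ee_pos'],np.mean(F,0))
g=cv2.cvtColor(im,cv2.COLOR_RGB2GRAY)
for row in (130,150,170,180):
    v=np.where(g[row,260:400]<75)[0]+260
    if len(v): print(row,v.min(),v.max(),world('wrist',[(v.min()+v.max())/2,row],.029,ci).round(4))
E
```

```text
[ 5.60615833e-01 -2.92569202e-04  2.08307735e-02] [0.07563649 0.80269993 0.13520091]
130 312 333 [[0.5624 0.0688 0.029 ]]
150 312 332 [[0.5618 0.0554 0.029 ]]
170 312 332 [[0.5615 0.0415 0.029 ]]
180 312 332 [[0.5613 0.0344 0.029 ]]
```

>>> arm_command(
  moves=[0, 0, 0.1, 0, 0, 0, 0, 0, 0, 0, 0, 0],
)

```text
time: 11.52
ee_pos: [0.5605, -0.0003, 0.0198]
eef_rot: [0.715, 0.699, -0.0, -0.0]
ft_force: [-0.3, 0.8, -0.1]
width: 0.0007
grip_force: 0.0
```

>>> arm_command(
  moves=[0, 0, 0.1, 0, 0, 0, 0, 0, 0, 0, 0, 0],
)

```text
time: 11.77
ee_pos: [0.5606, -0.0003, 0.0188]
eef_rot: [0.715, 0.699, -0.0, -0.0]
ft_force: [-0.3, -0.4, -0.6]
width: 0.0001
grip_force: 0.0
```

>>> arm_command(
  moves=[0, 0, 0.1, 0, 0, 0, 0, 0, 0, 0, 0, 0],
)

```text
time: 12.02
ee_pos: [0.5605, -0.0003, 0.0178]
eef_rot: [0.715, 0.699, -0.0, -0.0]
ft_force: [0.0, 0.9, 0.2]
width: 0.0006
grip_force: 0.0
```

>>> arm_command(
  moves=[0, 0, 0.1, 0, 0, 0, 0, 0, 0, 0, 0, 0],
)

```text
time: 12.27
ee_pos: [0.5606, -0.0003, 0.0168]
eef_rot: [0.715, 0.699, -0.0, -0.0]
ft_force: [-0.0, -0.3, 0.8]
width: 0.0008
grip_force: 0.0
```

>>> arm_command(
  moves=[0, 0, 0.1, 0, 0, 0, 0, 0, 0, 0, 0, 0],
)

```text
time: 12.52
ee_pos: [0.5605, -0.0003, 0.0157]
eef_rot: [0.715, 0.699, -0.0, -0.0]
ft_force: [0.3, -0.4, -0.2]
width: 0.0004
grip_force: 0.0
```

>>> arm_command(
  moves=[0, 0, 0.1, 0, 0, 0, 0, 0, 0, 0, 0, 0],
)

```text
time: 12.77
ee_pos: [0.5605, -0.0003, 0.0148]
eef_rot: [0.715, 0.699, -0.0, -0.0]
ft_force: [0.0, -1.4, 0.5]
width: 0.0005
grip_force: 0.0
```

```bash
python3 - <<'E'
from h import *
p=r.read_state()['ee_pos']
sc=r.camera('scene')[:,:,::-1]; w=r.camera('wrist')[:,:,::-1]
a=cv2.resize(sc[180:240,275:345],(490,420),interpolation=cv2.INTER_CUBIC)
b=cv2.resize(w[180:320,270:372],(306,420),interpolation=cv2.INTER_CUBIC)
g=lambda i:(255*(i/255.)**.5).astype(np.uint8)
cv2.imwrite('pics/d1.png',g(np.hstack([a,b])))
print(((pix('scene',[p+[0,0,d] for d in(0,.01,.02,.03)])-[275,180])*7).round().tolist())
E
```

```text
[[253.0, 284.0], [252.0, 271.0], [251.0, 258.0], [251.0, 245.0]]
```

View pics/d1.png

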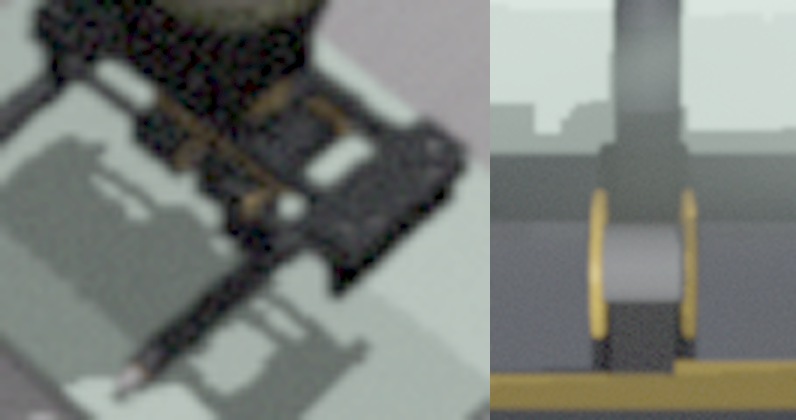

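The tip is now nearly at the roller, so I'll continue in 1 mm steps.

>>> arm_command(
  moves=[0, 0, 0.1, 0, 0, 0, 0, 0, 0, 0, 0, 0],
)

```text
time: 13.12
ee_pos: [0.5605, -0.0003, 0.0138]
eef_rot: [0.715, 0.699, -0.0, -0.0]
ft_force: [0.6, 0.5, 0.7]
width: 0.0004
grip_force: 0.0
```

>>> arm_command(
  moves=[0, 0, 0.1, 0, 0, 0, 0, 0, 0, 0, 0, 0],
)

```text
time: 13.37
ee_pos: [0.5605, -0.0003, 0.0127]
eef_rot: [0.715, 0.699, -0.0, -0.0]
ft_force: [-0.4, -0.3, -0.3]
width: 0.0003
grip_force: 0.0
```

>>> arm_command(
  moves=[0, 0, 0.1, 0, 0, 0, 0, 0, 0, 0, 0, 0],
)

```text
time: 13.62
ee_pos: [0.5605, -0.0003, 0.0118]
eef_rot: [0.715, 0.699, -0.0, -0.0]
ft_force: [0.5, -1.0, -0.5]
width: 0.0006
grip_force: 0.0
```

>>> arm_command(
  moves=[0, 0, 0.1, 0, 0, 0, 0, 0, 0, 0, 0, 0],
)

```text
time: 13.87
ee_pos: [0.5605, -0.0003, 0.0108]
eef_rot: [0.715, 0.699, -0.0, -0.0]
ft_force: [0.1, 0.3, -0.4]
width: 0.0004
grip_force: 0.0
```

>>> arm_command(
  moves=[0, 0, 0.1, 0, 0, 0, 0, 0, 0, 0, 0, 0],
)

```text
time: 14.12
ee_pos: [0.5606, -0.0003, 0.0098]
eef_rot: [0.715, 0.699, 0.0, -0.0]
ft_force: [-0.2, -0.1, 0.2]
width: 0.0003
grip_force: 0.0
```

>>> arm_command(
  moves=[0, 0, 0.1, 0, 0, 0, 0, 0, 0, 0, 0, 0],
)

```text
time: 14.37
ee_pos: [0.5605, -0.0003, 0.0088]
eef_rot: [0.715, 0.699, -0.0, -0.0]
ft_force: [-0.4, -0.5, 0.4]
width: 0.0004
grip_force: 0.0
```

>>> arm_command(
  moves=[0, 0, 0.1, 0, 0, 0, 0, 0, 0, 0, 0, 0],
)

```text
time: 14.62
ee_pos: [0.5606, -0.0003, 0.0078]
eef_rot: [0.715, 0.699, 0.0, -0.0]
ft_force: [-0.2, -0.4, -0.4]
width: 0.001
grip_force: 0.0
```

>>> arm_command(
  moves=[0, 0, 0.1, 0, 0, 0, 0, 0, 0, 0, 0, 0],
)

```text
time: 14.87
ee_pos: [0.5606, -0.0003, 0.0068]
eef_rot: [0.715, 0.699, -0.0, -0.0]
ft_force: [-0.3, -0.8, 0.0]
width: 0.0006
grip_force: 0.0
```

>>> arm_command(
  moves=[0, 0, 0.1, 0, 0, 0, 0, 0, 0, 0, 0, 0],
)

```text
time: 15.12
ee_pos: [0.5605, -0.0003, 0.0057]
eef_rot: [0.715, 0.699, -0.0, -0.0]
ft_force: [-0.1, -0.0, 0.1]
width: 0.0006
grip_force: 0.0
```

>>> arm_command(
  moves=[0, 0, 0.1, 0, 0, 0, 0, 0, 0, 0, 0, 0],
)

```text
time: 15.37
ee_pos: [0.5606, -0.0003, 0.0048]
eef_rot: [0.715, 0.699, 0.0, -0.0]
ft_force: [0.5, -0.3, 0.6]
width: 0.0002
grip_force: 0.0
```

```bash
python3 - <<'E'
from h import *
ci=r.camera_info('wrist');im=r.camera('wrist'); s=r.read_state()
print(s['ee_pos'],s['ft_force'],s['time'])
g=cv2.cvtColor(im,cv2.COLOR_RGB2GRAY)
for row in (130,150,170,180):
    v=np.where(g[row,260:400]<75)[0]+260
    if len(v): print(row,v.min(),v.max(),world('wrist',[(v.min()+v.max())/2,row],.029,ci).round(4))
print(g[200:245:3,296:348:3])
E
```

```text
[ 5.60544849e-01 -2.77508339e-04  4.78360541e-03] [-1.39034559  0.19423991  0.93081799] 15.4167
130 311 334 [[0.5622 0.069  0.029 ]]
150 311 334 [[0.562  0.0567 0.029 ]]
170 311 333 [[0.5614 0.044  0.029 ]]
180 311 333 [[0.5613 0.0375 0.029 ]]
[[176 177 176 175 168  79  73  75  78  82  82  79  79 156 175 175 176 176]
 [176 175 176 176 167  81  75  76  78  81  81  79  76 156 175 175 176 175]
 [174 174 175 174 167  81  74  76  78  78  76  76  70 158 175 176 176 176]
 [174 174 174 174 165  77  72  72  73  75  73  70  68 159 175 176 176 176]
 [175 173 174 174 166  75  66  67  72  70  68  65  63 158 176 176 176 175]
 [168 140 141 140 135  70  60  62  63  63  62  60  55 103 115 174 176 176]
 [166 106 107 106 105  67  51  51  50  50  49  50  50  94 107 173 175 176]
 [134 106 103 104 105  69  49  49  48  48  49  50  49  97 107 172 175 175]
 [103 104 105 103 104  68  46  46  48  48  49  47  50  97 117 164 166 166]
 [104 104 104 102  78  54  46  47  46  46  48  47  46  86 105 106 105 106]
 [ 87  88  88  78  40  38  40  46  46  44  47  46  45  58  90  91  91  92]
 [ 44  44  44  44  37  38  43  42  45  45  47  46  45  47  51  52  54  54]
 [ 41  42  42  43  40  39  43  42  44  45  45  45  45  46  53  52  53  52]
 [ 41  41  44  42  39  42  41  40  45  43  43  44  43  46  48  50  50  53]
 [ 41  41  43  47  39  39  40  39  44  42  42  45  42  49  49  50  50  52]]
```

>>> arm_command(
  moves=[0, 0, 0.15, 0, 0, 0, 0, 0, 0, 0, 0, 0],
)

```text
time: 15.67
ee_pos: [0.5605, -0.0003, 0.0032]
eef_rot: [0.715, 0.699, -0.0, -0.0]
ft_force: [-0.1, -0.2, -0.5]
width: -0.0001
grip_force: 0.0
```

>>> arm_command(
  moves=[0, 0, 0.15, 0, 0, 0, 0, 0, 0, 0, 0, 0],
)

```text
time: 15.92
ee_pos: [0.5605, -0.0003, 0.0017]
eef_rot: [0.715, 0.699, -0.0, -0.0]
ft_force: [0.1, -0.2, -0.5]
width: 0.0008
grip_force: 0.0
```

>>> arm_command(
  moves=[0, 0, 0.15, 0, 0, 0, 0, 0, 0, 0, 0, 0],
)

```text
time: 16.17
ee_pos: [0.5605, -0.0003, 0.0002]
eef_rot: [0.715, 0.699, -0.0, -0.0]
ft_force: [-0.3, 0.0, -0.3]
width: 0.0004
grip_force: 0.0
```

>>> arm_command(
  moves=[0, 0, 0.15, 0, 0, 0, 0, 0, 0, 0, 0, 0],
)

```text
time: 16.42
ee_pos: [0.5605, -0.0003, -0.0013]
eef_rot: [0.715, 0.699, -0.0, -0.0]
ft_force: [-0.2, 0.5, 0.3]
width: 0.0003
grip_force: 0.0
```

>>> arm_command(
  moves=[0, 0, 0.1, 0, 0, 0, 0, 0, 0, 0, 0, 0],
)

```text
time: 16.67
ee_pos: [0.5606, -0.0003, -0.0022]
eef_rot: [0.715, 0.699, 0.0, -0.0]
ft_force: [0.2, 0.9, -0.1]
width: 0.0006
grip_force: 0.0
```

>>> arm_command(
  moves=[0, 0, 0.1, 0, 0, 0, 0, 0, 0, 0, 0, 0],
)

```text
time: 16.92
ee_pos: [0.5608, -0.0003, -0.003]
eef_rot: [0.715, 0.699, 0.0, 0.0]
ft_force: [-0.3, -0.0, 1.7]
width: 0.0005
grip_force: 1.2
```

```bash
python3 - <<'E'
from h import *
p=r.read_state()['ee_pos']; print(p)
a0=cv2.cvtColor(r.camera('scene'),cv2.COLOR_RGB2GRAY)
x0,y0=296,198
a=a0[y0:y0+32,x0:x0+30]
print('cols',x0)
for i in range(0,32): print(y0+i,' '.join('%3d'%v for v in a[i]))
print(pix('scene',[[p[0],p[1],z] for z in (.021,.029,.037,.05)]).round(1).tolist())
E
```

```text
[ 5.60829295e-01 -3.02585176e-04 -2.99177844e-03]
cols 296
198  49  20  16  18  14   5   0   2   2   3   0   0   3   4   5   8  22  24  31  24  12  11  10  13  21  17  11  10   9  18
199  20  10   7  13  15   9   8   5   1   0   4   0   1   1   5  16  18  19  19  14   8   7  10  11  13  21  18  15  12   8
200   1   6   6   9  15  13   9   8   7   5   1   1   1   1   3  10  12  11   5   2  10   9  13  12  10  14  17  17  13   9
201   3   5   4   5  10  14  16  15   8   6   5   2   1   8   5   9   3   7  11   3  12  15  15  13   6  10  12  19  26  20
202   5   2   6   7   5   9  12  14  16  13   8   9   4   3   8   5   9   2   5  11  15  16  17  14   9   5   7  22  27  20
203   9   4   4  10   5   1  12  15  13  11  13   7   6   6   8   8  13  10  17  13  13  17  15  15  13   7  15  31  46  35
204  11   3   8   8   5   9  17  19  14   6  12   9   4   7  10  12  15  17  12  14  14  14  17   9   6  13  42  55  47  31
205  30  11   9   9  11  16  20  16   9   6   8  10  13  12   8  10  14  18  15  17  15  13   7  10  14  39  47  41  30  28
206  55  44  18  10  15  21  22  15  11   5   2  
[... 2291 characters left out ...]
 17   1  14  43
225  45  50  47  38  24   9   6   2   3   6  15  26  40  50  58  57  54  52  67  73  88  99  78  60  64  47  20  13  46  86
226  46  47  35  19  14   5   8   1  12  14  33  42  56  84 101  98  80  56  50  55  65  96 103  78  56  46  36  45  85 111
227  40  30  17   9   6   4   8   9  20  35  44  58  86 107 115 115 108  80  58  51  51  69  97 101  73  49  45  52  91 113
228  28  16   8   8   8   5  11  21  35  44  57  85 109 118 117 118 120 109 102  80  54  53  66  69  58  48  48  50  65  72
229  17  16   6  14   6   4  21  36  45  58  86 111 117 120 119 118 120 118 117 105  72  51  51  52  48  47  45  45  52  51
[[311.1, 219.4], [311.0, 218.0], [310.9, 216.5], [310.8, 214.1]]
```

Contact at last: Fz is 1.7 N at reported z = -0.003, so shut tips sit about 39 mm above the reported TCP. I'll lift, step back 7 mm and start rolling toward +x.

>>> arm_command(
  moves=[0, 0, -0.4, 0, 0, -0.4, 0, 0, 0, -0.3, 0, 0, 0, 0, 0.3, 0, 0, 0, 0.1, 0, 0, 0, 0, 0, 0, 0, 0, 0],
)

```text
time: 17.55
ee_pos: [0.5536, -0.0001, -0.0032]
eef_rot: [0.715, 0.699, -0.0, -0.0]
ft_force: [-0.2, -0.2, 1.2]
width: 0.0003
grip_force: 0.8
```

>>> arm_command(
  moves=[0, 0.2, 0, 0, 0, 0.2, 0, 0],
)

```text
time: 17.72
ee_pos: [0.5579, -0.0002, -0.0031]
eef_rot: [0.715, 0.699, 0.0, 0.0]
ft_force: [0.1, -0.4, 1.9]
width: 0.0004
grip_force: 1.1
```

>>> arm_command(
  moves=[0, 0.2, 0, 0, 0, 0.2, 0, 0],
)

```text
time: 17.88
ee_pos: [0.5621, -0.0004, -0.003]
eef_rot: [0.715, 0.699, 0.0, 0.0]
ft_force: [-0.4, 0.3, 2.7]
width: 0.0007
grip_force: 1.3
```

```bash
cat > rol.py <<'E'
from h import *
ci=r.camera_info('wrist');im=r.camera('wrist'); s=r.read_state()
print(s['ee_pos'].round(4),s['ft_force'].round(2),s['grip_force'],s['time'])
g=cv2.cvtColor(im,cv2.COLOR_RGB2GRAY)
for row in (130,150,170):
    b=np.where(g[row,200:460]<100)[0]+200
    L=[q for q in np.split(b,np.where(np.diff(b)>1)[0]+1) if 12<len(q)<35]
    for q in L: print(row,len(q),world('wrist',[(q[0]+q[-1])/2,row],.029,ci)[0].round(4))
E
python3 rol.py
```

```text
[ 5.624e-01 -4.000e-04 -3.000e-03] [ 0.77 -0.94  2.51] 1.41025822609663 17.9333
130 27 [0.5664 0.069  0.029 ]
150 25 [0.5662 0.0572 0.029 ]
170 25 [0.566  0.0451 0.029 ]
```

The roller is rolling (+4.5 mm for 8.8 mm of finger travel) and the force is creeping up. I'll continue.

>>> arm_command(
  moves=[0, 0.2, 0, 0, 0, 0.2, 0, 0],
)

```text
time: 18.1
ee_pos: [0.5659, -0.0005, -0.0031]
eef_rot: [0.715, 0.699, 0.0, 0.0]
ft_force: [-0.2, -0.3, 3.0]
width: 0.0003
grip_force: 1.4
```

>>> arm_command(
  moves=[0, 0.2, 0, 0, 0, 0.2, 0, 0],
)

```text
time: 18.27
ee_pos: [0.5699, -0.0006, -0.0031]
eef_rot: [0.715, 0.699, 0.0, 0.0]
ft_force: [-0.7, 0.5, 2.5]
width: 0.0005
grip_force: 1.4
```

>>> arm_command(
  moves=[0, 0.2, 0, 0, 0, 0.2, 0, 0],
)

```text
time: 18.43
ee_pos: [0.5738, -0.0006, -0.0031]
eef_rot: [0.715, 0.699, 0.0, -0.0]
ft_force: [-0.2, 0.3, 2.4]
width: 0.0008
grip_force: 1.5
```

>>> arm_command(
  moves=[0, 0.2, 0, 0, 0, 0.2, 0, 0],
)

```text
time: 18.6
ee_pos: [0.5778, -0.0007, -0.0032]
eef_rot: [0.715, 0.699, 0.0, -0.0]
ft_force: [-0.9, 0.1, 2.6]
width: 0.0006
grip_force: 1.5
```

```bash
python3 rol.py
```

```text
[ 0.5781 -0.0007 -0.0031] [0.76 0.18 2.49] 1.575711965560913 18.65
130 26 [0.5741 0.0688 0.029 ]
150 25 [0.5741 0.057  0.029 ]
170 25 [0.5737 0.0449 0.029 ]
```

>>> arm_command(
  moves=[0, 0.2, 0, 0, 0, 0.2, 0, 0],
)

```text
time: 18.82
ee_pos: [0.5817, -0.0008, -0.0032]
eef_rot: [0.715, 0.699, -0.0, -0.0]
ft_force: [0.9, -0.4, 3.1]
width: 0.0005
grip_force: 1.3
```

>>> arm_command(
  moves=[0, 0.2, 0, 0, 0, 0.1, 0, 0, 0, 0, 0, 0],
)

```text
time: 19.07
ee_pos: [0.5847, -0.0008, -0.0033]
eef_rot: [0.715, 0.699, -0.0, -0.0]
ft_force: [-0.1, 0.0, 1.8]
width: 0.0003
grip_force: 1.1
```

>>> arm_command(
  moves=[0, 0, -0.5, 0, 0, -0.7, 0, 0, 0, -0.7, 0, 0, 0, 0, 0.4, 0, 0, 0, 0.1, 0, 0, 0, 0, 0, 0, 0, 0, 0],
)

```text
time: 19.65
ee_pos: [0.5708, -0.0005, -0.0031]
eef_rot: [0.715, 0.699, 0.0, 0.0]
ft_force: [-0.7, 0.1, 2.7]
width: 0.0005
grip_force: 1.0
```

```bash
python3 rol.py
```

```text
[ 5.708e-01 -4.000e-04 -3.100e-03] [-0.56 -0.95  2.03] 0.9446786303305998 19.7
130 27 [0.578  0.0688 0.029 ]
150 26 [0.5776 0.0571 0.029 ]
170 25 [0.5777 0.0449 0.029 ]
```

>>> arm_command(
  moves=[0, 0.2, 0, 0, 0, 0.2, 0, 0, 0, 0.2, 0, 0],
)

```text
time: 19.95
ee_pos: [0.5771, -0.0006, -0.003]
eef_rot: [0.715, 0.699, 0.0, 0.0]
ft_force: [-0.3, 0.8, 2.8]
width: 0.0005
grip_force: 1.3
```

>>> arm_command(
  moves=[0, 0.2, 0, 0, 0, 0.2, 0, 0, 0, 0.2, 0, 0],
)

```text
time: 20.2
ee_pos: [0.583, -0.0008, -0.0031]
eef_rot: [0.715, 0.699, 0.0, 0.0]
ft_force: [-0.6, -0.4, 3.3]
width: 0.0008
grip_force: 1.4
```

>>> arm_command(
  moves=[0, 0.2, 0, 0, 0, 0.2, 0, 0],
)

```text
time: 20.37
ee_pos: [0.5868, -0.0009, -0.0032]
eef_rot: [0.715, 0.699, 0.0, -0.0]
ft_force: [-0.9, 0.2, 3.5]
width: 0.0006
grip_force: 1.5
```

>>> arm_command(
  moves=[0, 0.2, 0, 0, 0, 0.2, 0, 0],
)

```text
time: 20.53
ee_pos: [0.5908, -0.001, -0.0032]
eef_rot: [0.715, 0.699, 0.0, -0.0]
ft_force: [-0.5, 0.7, 2.6]
width: 0.0004
grip_force: 1.5
```

>>> arm_command(
  moves=[0, 0.2, 0, 0, 0, 0.2, 0, 0],
)

```text
time: 20.7
ee_pos: [0.5948, -0.001, -0.0032]
eef_rot: [0.715, 0.699, 0.0, -0.0]
ft_force: [0.7, -0.5, 2.8]
width: 0.0008
grip_force: 1.4
```

```bash
python3 rol.py
```

```text
[ 0.5951 -0.0011 -0.0032] [ 0.05 -0.31  3.07] 1.4919934049248695 20.75
130 26 [0.5905 0.0684 0.029 ]
150 24 [0.5902 0.0567 0.029 ]
170 24 [0.5898 0.0446 0.029 ]
```

That is 200° so far with no rise. I'll roll on through the remaining half, since the bow would be up near x≈0.600.

>>> arm_command(
  moves=[0, 0, -0.5, 0, 0, -0.6, 0, 0, 0, -0.5, 0, 0, 0, 0, 0.4, 0, 0, 0, 0.1, 0, 0, 0, 0, 0, 0, 0, 0, 0],
)

```text
time: 21.33
ee_pos: [0.5837, -0.0008, -0.0031]
eef_rot: [0.715, 0.699, 0.0, 0.0]
ft_force: [-0.2, 0.0, 1.9]
width: 0.0004
grip_force: 1.1
```

>>> arm_command(
  moves=[0, 0.2, 0, 0, 0, 0.2, 0, 0, 0, 0.1, 0, 0],
)

```text
time: 21.58
ee_pos: [0.5892, -0.001, -0.003]
eef_rot: [0.715, 0.699, 0.0, 0.0]
ft_force: [-0.5, -1.1, 2.4]
width: 0.0002
grip_force: 1.4
```

>>> arm_command(
  moves=[0, 0.2, 0, 0, 0, 0.2, 0, 0],
)

```text
time: 21.75
ee_pos: [0.5929, -0.001, -0.0031]
eef_rot: [0.715, 0.699, 0.0, 0.0]
ft_force: [-0.1, -0.2, 3.3]
width: 0.0007
grip_force: 1.5
```

>>> arm_command(
  moves=[0, 0.2, 0, 0, 0, 0.2, 0, 0],
)

```text
time: 21.92
ee_pos: [0.5969, -0.0011, -0.0031]
eef_rot: [0.715, 0.699, 0.0, 0.0]
ft_force: [0.9, -0.7, 2.0]
width: 0.0009
grip_force: 1.5
```

>>> arm_command(
  moves=[0, 0.2, 0, 0, 0, 0.2, 0, 0],
)

```text
time: 22.08
ee_pos: [0.6008, -0.0012, -0.0032]
eef_rot: [0.715, 0.699, 0.0, -0.0]
ft_force: [0.2, -1.0, 3.2]
width: 0.0008
grip_force: 1.5
```

>>> arm_command(
  moves=[0, 0.2, 0, 0, 0, 0.2, 0, 0],
)

```text
time: 22.25
ee_pos: [0.6048, -0.0014, -0.0032]
eef_rot: [0.715, 0.699, -0.0, -0.0]
ft_force: [-0.3, -1.0, 1.8]
width: 0.0007
grip_force: 1.5
```

```bash
python3 rol.py
```

```text
[ 0.6051 -0.0013 -0.0032] [-0.59 -0.3   2.89] 1.5947581082582474 22.3
130 26 [0.6011 0.0682 0.029 ]
150 25 [0.6011 0.0564 0.029 ]
170 25 [0.6007 0.0443 0.029 ]
```

Now 280° done and no rise anywhere: the force stayed at 2–3.3 N, where a bow would have added about 6 N. The far roller is therefore the true one and the near one is bent. I'll lift, open to about 38 mm and come down around the true roller.

>>> arm_command(
  moves=[0, 0, -0.8, 0, 0, -0.3, -0.8, 0, 0, -0.23, 0, 0, 0, 0, 0, 0, 0, 0, 0, 0, 0, 0, 0, 0],
  fingers=44,
)

```text
time: 22.8
ee_pos: [0.599, -0.001, 0.0127]
eef_rot: [0.715, 0.699, -0.0, -0.0]
ft_force: [-0.2, -1.5, -0.1]
width: 0.0322
grip_force: 0.0
```

>>> arm_command(
  moves=[0, 0, 0.5, 0, 0, 0, 0.5, 0, 0, 0, 0.5, 0, 0, 0, 0.2, 0, 0, 0, 0, 0, 0, 0, 0, 0],
)

```text
time: 23.3
ee_pos: [0.5992, -0.0013, -0.0044]
eef_rot: [0.715, 0.699, -0.0, -0.0]
ft_force: [-0.2, 0.6, 0.5]
width: 0.0381
grip_force: 0.0
```

```bash
python3 rol.py
```

```text
[ 0.5994 -0.0012 -0.0042] [ 0.17 -0.16  0.33] 0.0 23.35
130 26 [0.6008 0.0681 0.029 ]
150 25 [0.6003 0.0565 0.029 ]
170 25 [0.6    0.0444 0.029 ]
```

>>> arm_command(
  moves=[0, 0, 0.2, 0, 0, 0, 0.2, 0, 0, 0, 0.2, 0, 0, 0, 0, 0, 0, 0, 0, 0],
)

```text
time: 23.77
ee_pos: [0.5992, -0.0011, -0.0103]
eef_rot: [0.715, 0.699, -0.0, -0.0]
ft_force: [0.0, -0.1, 0.7]
width: 0.0383
grip_force: 0.0
```

>>> arm_command(
  moves=[0, 0, 0.2, 0, 0, 0, 0, 0, 0, 0, 0, 0],
)

```text
time: 24.02
ee_pos: [0.5992, -0.0012, -0.0123]
eef_rot: [0.715, 0.699, -0.0, -0.0]
ft_force: [-0.1, 0.3, -0.2]
width: 0.0386
grip_force: 0.0
```

>>> arm_command(
  moves=[0, 0, 0.1, 0, 0, 0, 0, 0, 0, 0, 0, 0],
)

```text
time: 24.27
ee_pos: [0.5993, -0.0012, -0.0132]
eef_rot: [0.715, 0.699, -0.0, -0.0]
ft_force: [-0.1, 0.2, -0.2]
width: 0.0385
grip_force: 0.0
```

>>> arm_command(
  moves=[0, 0, 0.1, 0, 0, 0, 0, 0, 0, 0, 0, 0],
)

```text
time: 24.52
ee_pos: [0.5992, -0.0012, -0.0142]
eef_rot: [0.715, 0.699, -0.0, -0.0]
ft_force: [-0.6, 0.6, 0.1]
width: 0.0383
grip_force: 0.0
```

>>> arm_command(
  moves=[0, 0, 0.1, 0, 0, 0, 0.05, 0, 0, 0, 0, 0, 0, 0, 0, 0],
)

```text
time: 24.85
ee_pos: [0.5993, -0.0012, -0.0157]
eef_rot: [0.715, 0.699, 0.0, -0.0]
ft_force: [-0.2, -0.6, 0.1]
width: 0.0382
grip_force: 0.0
```

>>> arm_command(
  moves=[0, 0, 0, 0, 0, 0, 0, 0, 0, 0, 0, 0, 0, 0, 0, 0, 0, 0, 0, 0, 0, 0, 0, 0],
  fingers=0,
  squeeze=10,
)

```text
time: 25.35
ee_pos: [0.5993, -0.0012, -0.0156]
eef_rot: [0.715, 0.699, 0.0, 0.0]
ft_force: [-0.6, -0.0, -0.3]
width: 0.0152
grip_force: 10.0
```

```bash
python3 rol.py
```

```text
[ 0.5994 -0.0012 -0.0156] [-0.31 -0.53 -0.46] 9.999854117631912 25.4
130 28 [0.5998 0.0684 0.029 ]
150 28 [0.5996 0.0575 0.029 ]
170 27 [0.5991 0.0463 0.029 ]
```

Gripped at 10 N. I'll lift and measure the axial offset from the sleeve end in the wrist view.

>>> arm_command(
  moves=[0, 0, -0.5, 0, 0, 0, -1.5, 0, 0, 0, -2.5, 0, 0, 0, -2.5, 0, 0, 0, -2.5, 0, 0, 0, -1.5, 0, 0, 0, 0, 0, 0, 0, 0, 0],
)

```text
time: 26.07
ee_pos: [0.5996, -0.0011, 0.0948]
eef_rot: [0.715, 0.699, 0.001, 0.0]
ft_force: [-0.4, -0.9, -1.9]
width: 0.0156
grip_force: 10.0
```

```bash
cat > ax.py <<'E'
from h import *
ci=r.camera_info('wrist');im=r.camera('wrist'); s=r.read_state(); p=s['ee_pos']; 
print(p.round(4),round(head(s),2),s['ft_force'].round(2),s['width'],s['grip_force'],s['time'])
cv2.imwrite('pics/wx.png',im[:,:,::-1])
h=np.radians(head(s)); ux=np.array([-np.sin(h),np.cos(h),0])
z=p[2]+.0446; q=p.copy(); q[2]=z
t=np.arange(.06,.1,.0005); P=q+np.outer(t,ux); uv=pix('wrist',P,ci)
g=im.astype(int).sum(2)/3
# re-centre the column laterally at each row of sleeve
for k in range(0,len(t),4):
    u,v=uv[k].round().astype(int); print(round(t[k],4),u,v,g[v,u-14:u+15:2].astype(int).tolist())
E
python3 ax.py
```

```text
[ 0.5988 -0.001   0.0937] -1.28 [-0.34  1.08 -1.84] 0.015437713271308566 9.99969631433487 26.1167
0.06 321 147 [118, 40, 44, 49, 53, 57, 68, 72, 70, 62, 55, 52, 45, 54, 171]
0.062 321 144 [120, 37, 45, 49, 54, 59, 67, 74, 71, 62, 55, 50, 48, 53, 170]
0.064 321 140 [120, 40, 45, 50, 53, 60, 68, 77, 71, 63, 57, 52, 48, 48, 154]
0.066 321 136 [121, 42, 47, 52, 54, 61, 68, 78, 74, 64, 54, 52, 49, 46, 155]
0.068 321 133 [122, 42, 48, 53, 57, 61, 68, 78, 73, 66, 57, 52, 49, 48, 155]
0.07 321 129 [120, 47, 51, 54, 58, 63, 71, 81, 76, 66, 56, 52, 49, 48, 155]
0.072 321 125 [108, 50, 53, 56, 60, 65, 74, 83, 78, 68, 60, 54, 51, 44, 143]
0.074 321 122 [110, 56, 57, 61, 63, 68, 76, 85, 81, 71, 61, 57, 53, 48, 144]
0.076 321 118 [166, 143, 107, 85, 94, 103, 110, 120, 117, 106, 95, 86, 114, 154, 179]
0.078 321 114 [213, 213, 210, 178, 139, 160, 176, 191, 180, 162, 149, 196, 211, 214, 214]
0.08 321 110 [213, 213, 213, 183, 140, 160, 177, 192, 181, 162, 149, 200, 214, 215, 214]
0.082 321 106 [212, 212, 213, 183, 142, 161, 178, 193, 182, 164, 151, 200, 213, 214, 215]
0.084 321 102 [212, 212, 213, 184, 145, 163, 178, 193, 182, 164, 153, 201, 214, 214, 214]
0.086 321 99 [213, 213, 213, 191, 149, 162, 178, 193, 183, 165, 154, 201, 214, 214, 214]
0.088 321 95 [211, 212, 212, 208, 173, 159, 169, 176, 172, 162, 188, 213, 214, 213, 214]
0.09 321 91 [211, 212, 212, 211, 213, 210, 204, 201, 205, 212, 212, 212, 213, 213, 213]
0.092 321 87 [212, 211, 212, 212, 212, 213, 212, 213, 212, 212, 212, 212, 212, 213, 212]
0.094 321 83 [212, 212, 212, 212, 212, 211, 211, 212, 212, 212, 213, 212, 213, 212, 213]
0.096 321 79 [212, 212, 212, 212, 212, 212, 212, 212, 212, 212, 212, 212, 212, 212, 212]
0.098 321 75 [190, 188, 185, 182, 177, 175, 176, 179, 180, 178, 175, 174, 174, 174, 172]
0.1 321 71 [171, 176, 176, 176, 173, 174, 174, 173, 174, 174, 174, 173, 176, 175, 173]
```

The roller is centred in the grip (sleeve end at +75.5 mm), parallel to the tool, and the weight reads 1.8 N. Next I carry it over the mixer.

```bash
python3 -c "
from h import *
go([((.58,-.06,.125),-1.3),((.4586,-.3637,.125),4.7)])" | sed 's/np.float64(//g;s/)//g'
```

```text
[ 0.5988 -0.001   0.0937] -1.3 [-0.34  1.08 -1.84]
12 [-2.97, -0.87, -1.56, 0.01, -2.97, -0.87, -1.56, 0.01, -3.06, -1.14, -0.0, -0.6, -3.05, -1.18, -0.0, -0.6, -3.04, -1.21, -0.0, -0.6, -3.03, -1.24, -0.0, -0.6, -3.01, -1.27, -0.0, -0.6, -3.0, -1.3, -0.0, -0.6, -2.99, -1.33, -0.0, -0.6, -2.97, -1.37, -0.0, -0.6, -2.96, -1.4, -0.0, -0.6, -2.94, -1.43, -0.0, -0.6]
```

>>> arm_command(
  moves=[-1.5, -0.5, -1.5, 0, -2.6, -0.8, -1.6, 0, -3.0, -1.1, 0, -0.6, -3.1, -1.2, 0, -0.6, -3.1, -1.2, 0, -0.6, -3.0, -1.2, 0, -0.6, -3.0, -1.3, 0, -0.6, -3.0, -1.3, 0, -0.6, -3.0, -1.3, 0, -0.6, -3.0, -1.4, 0, -0.6, -3.0, -1.4, 0, -0.6, -2.0, -1.0, 0, -0.6],
)

```text
time: 27.12
ee_pos: [0.4654, -0.3395, 0.1239]
eef_rot: [0.678, 0.735, -0.001, -0.001]
ft_force: [-0.5, -0.5, -1.1]
width: 0.0157
grip_force: 10.0
```

>>> arm_command(
  moves=[-1.2, -0.4, 0, -0.6, -0.8, -0.3, 0, 0, 0, 0, 0, 0, 0, 0, 0, 0],
)

```text
time: 27.45
ee_pos: [0.4628, -0.3566, 0.1244]
eef_rot: [0.674, 0.739, -0.0, -0.001]
ft_force: [0.2, 0.1, -0.8]
width: 0.0156
grip_force: 10.0
```

```bash
python3 - <<'E'
from h import *
go([((.4586,-.3637,.125),4.7)])
t=r.camera('top')[:,:,::-1]; cv2.imwrite('pics/t4.png',t)
s=r.read_state(); ci=r.camera_info('wrist'); im=r.camera('wrist')[:,:,::-1]; cv2.imwrite('pics/w4.png',im)
# expected world points of the mixer's empty place in the wrist view
a=np.radians(4.7);x=np.array([np.cos(a),np.sin(a)]);y=np.array([-x[1],x[0]]);S=np.array([.4586,-.3637])
for n,dx,dy,z in [('slotfloor+',0,.085,.091),('slottop L',-.0105,.085,.102),('slottop R',.0105,.085,.102),('cheek in L',-.03,.092,.108),('cheek out',-.03,.118,.108)]:
    print(n,pix('wrist',[np.r_[S+dx*x+dy*y,z]],ci).round(1)[0])
print(s['time'],s['width'])
a=cv2.resize(im[20:160,220:440],None,fx=3.6,fy=3.6,interpolation=cv2.INTER_CUBIC)
cv2.imwrite('pics/e1.png',(255*(a/255.)**.6).astype(np.uint8))
E
```

```text
[ 0.4628 -0.3566  0.1244] 5.3 [ 0.24  0.06 -0.83]
1 [np.float64(-0.67), np.float64(-0.48), np.float64(-0.06), np.float64(0.59)]
slotfloor+ [316.6 118.7]
slottop L [302.9 118.1]
slottop R [329.9 118.5]
cheek in L [276.4 108. ]
cheek out [275.6  70.9]
27.5 0.015577268737150594
```

View pics/e1.png

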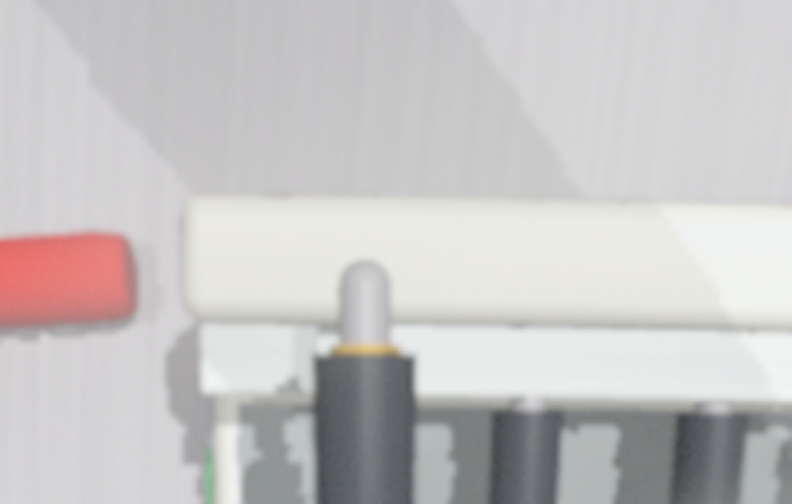

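The last picture shows the cheek from crop (185,197) to row 322, the slot's left flare at x≈292–315, and the fixed rollers' axes at x≈525 and 709 with sleeve ends at row ≈410. Next I compare these with my predictions.

```bash
python3 - <<'E'
from h import *
ci=r.camera_info('wrist'); im=cv2.imread('pics/w4.png')
a=np.radians(4.7);x=np.array([np.cos(a),np.sin(a)]);y=np.array([-x[1],x[0]]);S=np.array([.4586,-.3637])
pr=lambda dx,dy,z:pix('wrist',[np.r_[S+dx*x+dy*y,z]],ci).round(1)[0]
for n,dx in (('r2',.042),('r3',.084)): print(n,'sleeve top end',pr(dx,.075,.103),'-8',pr(dx-.008,.07,.095),'+8',pr(dx+.008,.07,.095))
print('held expected col / cheek',pr(-.034,.105,.108),pr(-.0105,.08,.102),pr(-.034,.078,.102))
g=im.mean(2).astype(int)
for v in (138,142): print(v,g[v,345:435].tolist())
print('col365',g[120:140,366].tolist()); print('row115 slot',g[115,270:312].tolist()); print('col 290',g[68:135,290].tolist())
E
```

```text
r2 sleeve top end [369.6 132.5] -8 [357.8 138.4] +8 [377.3 138.7]
r3 sleeve top end [422.6 133.5] -8 [408.9 139.3] +8 [428.2 139.7]
held expected col / cheek [270.4  89.9] [302.7 125. ] [272.7 127.3]
138 [89, 79, 77, 77, 79, 79, 77, 78, 79, 79, 73, 59, 41, 35, 36, 43, 45, 47, 51, 53, 61, 68, 74, 76, 71, 64, 59, 56, 52, 50, 58, 76, 87, 84, 81, 97, 114, 123, 123, 123, 122, 121, 122, 122, 121, 114, 97, 81, 75, 76, 77, 77, 77, 77, 77, 76, 78, 77, 75, 76, 76, 69, 56, 37, 30, 34, 36, 42, 43, 47, 48, 53, 58, 67, 73, 76, 71, 65, 59, 56, 52, 53, 61, 68, 74, 75, 75, 85, 104, 120]
142 [111, 86, 79, 77, 77, 79, 79, 77, 78, 78, 73, 54, 38, 35, 38, 42, 45, 49, 52, 55, 60, 71, 76, 74, 70, 61, 57, 54, 51, 55, 88, 128, 145, 148, 147, 147, 147, 147, 147, 147, 145, 147, 147, 147, 146, 141, 119, 92, 78, 76, 79, 77, 77, 77, 78, 77, 76, 77, 76, 76, 75, 67, 50, 34, 29, 35, 39, 41, 43, 47, 51, 55, 63, 69, 73, 74, 70, 61, 58, 55, 56, 75, 109, 133, 143, 145, 144, 143, 143, 143]
col365 [219, 219, 220, 221, 222, 223, 224, 223, 218, 203, 183, 173, 168, 147, 107, 76, 67, 68, 68, 68]
row115 slot [132, 131, 131, 132, 140, 165, 192, 207, 210, 210, 211, 211, 210, 211, 211, 212, 211, 211, 212, 211, 212, 212, 212, 212, 212, 213, 213, 213, 213, 213, 210, 199, 190, 187, 187, 188, 186, 191, 205, 215, 213, 202]
col 290 [170, 171, 170, 170, 169, 171, 182, 196, 204, 209, 213, 216, 217, 217, 217, 217, 217, 216, 217, 216, 216, 216, 215, 215, 216, 214, 214, 214, 214, 214, 213, 213, 213, 212, 210, 207, 200, 191, 182, 170, 157, 161, 187, 205, 210, 211, 212, 212, 211, 210, 209, 211, 212, 212, 212, 212, 214, 215, 215, 209, 193, 169, 152, 137, 118, 106, 105]
```

The wrist view says the mixer sits about 1.5 mm further to -x and about 1.3 mm further to -y than the top view gave. I'll correct for that and come down to just above the rails.

>>> arm_command(
  moves=[-0.45, -0.3, 0, 0.7, -0.42, -0.33, 0, 0, 0, 0, 1.0, 0, 0, 0, 1.6, 0, 0, 0, 1.5, 0, 0, 0, 0.8, 0, 0, 0, 0, 0, 0, 0, 0, 0],
)

```text
time: 28.22
ee_pos: [0.4571, -0.3665, 0.0761]
eef_rot: [0.678, 0.735, -0.0, -0.0]
ft_force: [-0.3, -0.7, -0.4]
width: 0.0155
grip_force: 10.0
```

```bash
python3 - <<'E'
from h import *
go([((.4573,-.3658,.0504),4.6)])
ci=r.camera_info('wrist'); im=r.camera('wrist'); s=r.read_state(); p=s['ee_pos']; g=im.mean(2).astype(int)
a=np.radians(4.6);x=np.array([np.cos(a),np.sin(a)]);y=np.array([-x[1],x[0]]);S=np.array([.4573,-.365])
pr=lambda dx,dy,z:pix('wrist',[np.r_[S+dx*x+dy*y,z]],ci).round(1)[0]
for dx in (.042,.084):
    u,v=pr(dx,.065,.095).round().astype(int); print(pr(dx-.008,.065,.095),pr(dx+.008,.065,.095),v,u-20,g[v,u-20:u+21].tolist())
q=pr(-.0105,.082,.102); v=int(round(q[1])); print('slotL',q,'slotR',pr(.0105,.082,.102),v,g[v,280:350].tolist())
h=np.radians(head(s));print('held axle',pix('wrist',[np.r_[p[:2]+.082*np.array([-np.sin(h),np.cos(h)]),p[2]+.0446]],ci).round(1))
q=pr(.042,.075,.103);u,v=q.round().astype(int);print('sleeve end',q,v-8,g[v-8:v+9,u].tolist())
print('held sleeve end',[g[v,321] for v in range(80,150)])
E
```

```text
[ 0.4571 -0.3665  0.0761] 4.6 [-0.3  -0.67 -0.41]
1 [np.float64(0.07), np.float64(0.03), np.float64(2.57), np.float64(-0.0)]
[375.6 134.7] [400.4 134.8] 135 368 [73, 73, 73, 73, 74, 74, 67, 50, 29, 27, 30, 32, 37, 38, 41, 45, 45, 47, 52, 58, 64, 68, 75, 74, 67, 61, 56, 52, 53, 47, 49, 62, 99, 130, 141, 140, 141, 140, 141, 140, 141]
[440.2 135.2] [464.4 135.4] 135 432 [72, 74, 72, 74, 95, 123, 123, 87, 42, 25, 25, 27, 32, 34, 37, 39, 39, 42, 46, 47, 51, 55, 64, 69, 71, 70, 66, 62, 57, 54, 52, 52, 58, 98, 135, 149, 152, 151, 143, 123, 101]
slotL [305.5 106.1] slotR [340.3 106.1] 106 [204, 203, 204, 204, 204, 204, 204, 204, 204, 205, 205, 205, 205, 204, 205, 205, 205, 206, 206, 205, 206, 207, 207, 206, 201, 191, 182, 173, 154, 134, 130, 139, 145, 138, 123, 124, 135, 145, 155, 163, 175, 183, 183, 175, 165, 158, 150, 140, 133, 130, 134, 146, 153, 156, 156, 156, 157, 157, 156, 172, 197, 212, 217, 218, 217, 217, 217, 217, 217, 217]
held axle [[323.2 107.1]]
sleeve end [392.  118.3] 110 [216, 214, 202, 177, 166, 166, 165, 151, 118, 87, 76, 76, 77, 75, 77, 74, 73]
held sleeve end [np.int64(19
[... 307 characters left out ...]
int64(184), np.int64(183), np.int64(183), np.int64(183), np.int64(184), np.int64(183), np.int64(184), np.int64(182), np.int64(182), np.int64(182), np.int64(181), np.int64(182), np.int64(181), np.int64(178), np.int64(169), np.int64(150), np.int64(127), np.int64(104), np.int64(86), np.int64(81), np.int64(81), np.int64(80), np.int64(79), np.int64(78), np.int64(77), np.int64(78), np.int64(76), np.int64(75), np.int64(75), np.int64(76), np.int64(77), np.int64(75), np.int64(75), np.int64(74), np.int64(74), np.int64(74), np.int64(74), np.int64(73), np.int64(72), np.int64(71), np.int64(70), np.int64(71), np.int64(71), np.int64(71), np.int64(71), np.int64(70), np.int64(71), np.int64(69), np.int64(68)]
```

Alignment is within about 0.5 mm. I'll lower it in steps, watching the force.

>>> arm_command(
  moves=[0.05, 0.03, 0.5, 0, 0, 0, 0.5, 0, 0, 0, 0.3, 0, 0, 0, 0, 0],
)

```text
time: 28.6
ee_pos: [0.4573, -0.3657, 0.0626]
eef_rot: [0.678, 0.735, -0.0, -0.001]
ft_force: [-1.2, 0.1, -1.6]
width: 0.0157
grip_force: 10.0
```

>>> arm_command(
  moves=[0, 0, 0.3, 0, 0, 0, 0.3, 0, 0, 0, 0, 0],
)

```text
time: 28.85
ee_pos: [0.4573, -0.3658, 0.0567]
eef_rot: [0.678, 0.735, -0.0, -0.0]
ft_force: [0.2, 0.1, -1.3]
width: 0.0157
grip_force: 10.0
```

>>> arm_command(
  moves=[0, 0, 0.2, 0, 0, 0, 0.2, 0, 0, 0, 0, 0],
)

```text
time: 29.1
ee_pos: [0.4574, -0.3659, 0.0529]
eef_rot: [0.678, 0.735, -0.0, -0.0]
ft_force: [1.0, -0.1, -2.0]
width: 0.0156
grip_force: 10.0
```

>>> arm_command(
  moves=[0, 0, 0.1, 0, 0, 0, 0.05, 0, 0, 0, 0, 0],
)

```text
time: 29.35
ee_pos: [0.4576, -0.366, 0.0517]
eef_rot: [0.678, 0.735, 0.0, -0.0]
ft_force: [-0.5, -0.2, -0.5]
width: 0.0156
grip_force: 10.0
```

>>> arm_command(
  moves=[0, 0, 0.05, 0, 0, 0, 0, 0, 0, 0, 0, 0],
)

```text
time: 29.6
ee_pos: [0.4576, -0.366, 0.0513]
eef_rot: [0.678, 0.735, 0.0, -0.0]
ft_force: [0.7, -0.9, -1.4]
width: 0.0154
grip_force: 10.0
```

>>> arm_command(
  moves=[0, 0, 0.05, 0, 0, 0, 0, 0, 0, 0, 0, 0],
)

```text
time: 29.85
ee_pos: [0.4576, -0.366, 0.0508]
eef_rot: [0.678, 0.735, 0.0, -0.0]
ft_force: [-0.4, 0.2, -1.4]
width: 0.0153
grip_force: 10.0
```

>>> arm_command(
  moves=[0, 0, 0.05, 0, 0, 0, 0, 0, 0, 0, 0, 0],
)

```text
time: 30.1
ee_pos: [0.4576, -0.366, 0.0504]
eef_rot: [0.678, 0.735, 0.0, 0.0]
ft_force: [0.4, 0.0, -0.8]
width: 0.0156
grip_force: 10.0
```

>>> arm_command(
  moves=[0, 0, 0.04, 0, 0, 0, 0, 0, 0, 0, 0, 0],
)

```text
time: 30.35
ee_pos: [0.4577, -0.3661, 0.0502]
eef_rot: [0.678, 0.735, 0.0, 0.0]
ft_force: [-1.5, 1.0, 6.2]
width: 0.0158
grip_force: 10.0
```

>>> arm_command(
  moves=[0, 0, 0.04, 0, 0, 0, 0, 0, 0, 0, 0, 0],
)

```text
time: 30.6
ee_pos: [0.4577, -0.3661, 0.0501]
eef_rot: [0.678, 0.735, 0.0, 0.0]
ft_force: [-2.1, 1.6, 8.3]
width: 0.0156
grip_force: 10.0
```

It bottomed at 0.0502, against an expected 0.0504, so it is home. I'll ease off, open slightly and rise.

>>> arm_command(
  moves=[0, 0, -0.05, 0, 0, 0, -0.02, 0, 0, 0, 0, 0],
)

```text
time: 30.85
ee_pos: [0.4577, -0.3661, 0.0503]
eef_rot: [0.678, 0.735, 0.0, 0.0]
ft_force: [-0.6, 0.7, 3.8]
width: 0.0153
grip_force: 10.0
```

>>> arm_command(
  moves=[0, 0, 0, 0, 0, 0, 0, 0, 0, 0, 0, 0, 0, 0, 0, 0],
  fingers=33,
)

```text
time: 31.18
ee_pos: [0.4575, -0.366, 0.05]
eef_rot: [0.678, 0.735, -0.0, -0.0]
ft_force: [0.2, -0.1, 0.2]
width: 0.0271
grip_force: 0.0
```

>>> arm_command(
  moves=[0, 0, -0.3, 0, 0, 0, -0.6, 0, 0, 0, -1.0, 0, 0, 0, -2.0, 0, 0, 0, -3.0, 0, 0, 0, -3.0, 0, 0, 0, -1.0, 0, 0, 0, 0, 0],
)

```text
time: 31.85
ee_pos: [0.459, -0.3674, 0.1631]
eef_rot: [0.678, 0.735, 0.001, 0.003]
ft_force: [0.6, 0.8, -0.4]
width: 0.0287
grip_force: 0.0
```

```bash
python3 - <<'E'
from h import *
go([((.42,-.15,.12),1.7),((.4185,.008,.06),-2)])
im=r.camera('top'); g=im.mean(2).astype(int)
cv2.imwrite('pics/t5.png',im[:,:,::-1])
ci=r.camera_info('wrist'); w=r.camera('wrist').mean(2).astype(int); s=r.read_state()
a=np.radians(4.6);x=np.array([np.cos(a),np.sin(a)]);y=np.array([-x[1],x[0]]);S=np.array([.4573,-.365])
pr=lambda dx,dy,z:pix('wrist',[np.r_[S+dx*x+dy*y,z]],ci).round(1)[0]
for dy in (.045,.065): 
  q=[pr(k,dy,.095) for k in(-.008,.008)]; v=int(round(q[0][1])); u=int(q[0][0]); print(q,v,u-8,w[v,u-8:u+32].tolist())
q=pr(0,.075,.103);u,v=q.round().astype(int);print('sleeve end',q,v-8,w[v-8:v+9,u].tolist())
q=pr(0,.085,.095);u,v=q.round().astype(int);print('axle',[pr(k,.085,.095) for k in (-.004,.004)],u-12,w[v,u-12:u+13].tolist())
E
```

```text
[ 0.459  -0.3674  0.1631] 4.6 [ 0.62  0.78 -0.42]
12 [np.float64(3.14), np.float64(-0.31), np.float64(0.62), np.float64(0.41), np.float64(3.14), np.float64(-0.33), np.float64(0.62), np.float64(0.41), np.float64(3.13), np.float64(-0.35), np.float64(0.62), np.float64(0.41), np.float64(3.13), np.float64(-0.37), np.float64(0.62), np.float64(0.41), np.float64(3.13), np.float64(-0.4), np.float64(0.62), np.float64(0.41), np.float64(3.13), np.float64(-0.42), np.float64(0.62), np.float64(0.41), np.float64(3.12), np.float64(-0.44), np.float64(0.62), np.float64(0.41), np.float64(3.16), np.float64(0.06), np.float64(1.2), 0.74, np.float64(3.16), np.float64(0.02), np.float64(1.2), 0.74, np.float64(3.16), np.float64(-0.02), np.float64(1.2), 0.74, np.float64(3.16), np.float64(-0.06), np.float64(1.2), 0.74, np.float64(3.16), np.float64(-0.1), np.float64(1.2), 0.74]
[array([312.3, 153.3]), array([329.1, 153.3])] 153 304 [166, 166, 158, 138, 114, 105, 101, 88, 65, 49, 43, 47, 51, 52, 58, 65, 72, 72, 67, 62, 56, 52, 53, 63, 101, 132, 144, 147, 147, 148, 147, 146, 146, 148, 148, 149, 149, 149, 150, 149]
[array([312.2, 131.8]), array([329.2, 131.8])] 132 304 [165, 156, 131, 102, 88, 83, 79, 64, 49, 44, 45, 50, 52, 56, 61, 70, 78, 79, 74, 65, 58, 55, 51, 58, 94, 131, 146, 150, 150, 150, 150, 149, 150, 151, 150, 151, 150, 150, 151, 151]
sleeve end [320.7 120.6] 113 [184, 185, 185, 184, 184, 182, 170, 146, 117, 94, 84, 83, 82, 82, 82, 80, 82]
axle [array([316.4, 109.5]), array([325.1, 109.5])] 309 [197, 190, 188, 189, 193, 199, 192, 168, 151, 159, 175, 186, 184, 173, 167, 163, 155, 152, 160, 164, 165, 166, 176, 197, 214]
```

The true roller is seated: its sleeve edges are within 1 px of prediction. Now to the bent one.

>>> arm_command(
  moves=[1.5, -0.2, 0, 0.4, 2.8, -0.3, 0.6, 0.4, 3.2, -0.4, 0.7, 0.4, 3.2, -0.4, 0.7, 0.4, 3.2, -0.4, 0.7, 0.4, 3.2, -0.4, 0.7, 0.4, 3.2, -0.5, 0.7, 0.4, 3.2, 0, 1.2, 0.7, 3.2, 0, 1.2, 0.7, 3.2, -0.1, 1.2, 0.8, 3.2, -0.1, 1.2, 0.8, 2.6, -0.1, 1.2, 0.8],
  fingers=44,
)

```text
time: 32.95
ee_pos: [0.4144, -0.0086, 0.0567]
eef_rot: [0.719, 0.695, -0.001, -0.001]
ft_force: [1.9, 0.2, 0.4]
width: 0.0381
grip_force: 0.0
```

>>> arm_command(
  moves=[1.5, 0, 0.3, 0, 0, 0, 0, 0, 0, 0, 0, 0],
)

```text
time: 33.2
ee_pos: [0.4154, 0.0042, 0.0543]
eef_rot: [0.719, 0.695, -0.001, -0.0]
ft_force: [-0.2, -0.4, 0.2]
width: 0.038
grip_force: 0.0
```

```bash
sed -i 's/200:460/230:420/g;s/+200$/+230/' rol.py; sed -i 's/)\[0\]+200/)[0]+230/' rol.py; python3 rol.py; python3 -c "
from h import *
go([((.4175,.007,.03),-2)])
ci=r.camera_info('wrist');w=r.camera('wrist').mean(2).astype(int)
u,v=pix('wrist',[[.4205,.083,.037]],ci)[0].round().astype(int);print(u,v,pix('wrist',[[.4205,.0823,.037]],ci));print(w[v-14:v+15,u].tolist())"
```

```text
[0.4158 0.0034 0.0547] [ 0.51 -1.27  0.48] 0.0 33.25
130 18 [0.4196 0.0728 0.029 ]
150 19 [0.4179 0.0572 0.029 ]
170 19 [0.4174 0.0409 0.029 ]
[0.4158 0.0034 0.0547] -2.0 [ 0.51 -1.27  0.48]
1 [np.float64(0.36), np.float64(0.16), np.float64(2.47), np.float64(0.02)]
325 115 [[324.6492234  116.24396799]]
[174, 175, 174, 174, 174, 174, 175, 174, 174, 173, 166, 146, 119, 93, 82, 81, 80, 80, 79, 79, 78, 77, 76, 75, 75, 75, 74, 74, 72]
```

The near roller's axis visibly curves (x 0.4196, 0.4179, 0.4174 along its length), which confirms it is bent. I'll go down around its middle.

>>> arm_command(
  moves=[0.3, 0.05, 0.8, 0, 0.25, 0, 1.2, 0, 0, 0, 1.5, 0, 0, 0, 1.3, 0, 0, 0, 0.8, 0, 0, 0, 0.4, 0, 0, 0, 0, 0, 0, 0, 0, 0],
)

```text
time: 33.97
ee_pos: [0.4173, 0.0094, -0.0046]
eef_rot: [0.719, 0.695, 0.0, 0.0]
ft_force: [0.2, -0.2, 0.5]
width: 0.0384
grip_force: 0.0
```

>>> arm_command(
  moves=[0, 0, 0.3, 0, 0, 0, 0.2, 0, 0, 0, 0, 0, 0, 0, 0, 0],
)

```text
time: 34.3
ee_pos: [0.4172, 0.0096, -0.0097]
eef_rot: [0.719, 0.695, 0.0, 0.0]
ft_force: [0.8, -0.4, 0.2]
width: 0.0382
grip_force: 0.0
```

```bash
python3 rol.py
```

```text
[ 0.4172  0.0097 -0.0096] [-0.81 -0.25 -1.16] 0.0 34.35
130 26 [0.4202 0.0791 0.029 ]
150 26 [0.4192 0.0678 0.029 ]
170 26 [0.4183 0.0561 0.029 ]
```

>>> arm_command(
  moves=[0, 0, 0.2, 0, 0, 0, 0.2, 0, 0, 0, 0.1, 0, 0, 0, 0.1, 0, 0, 0, 0, 0, 0, 0, 0, 0],
)

```text
time: 34.85
ee_pos: [0.417, 0.0096, -0.0158]
eef_rot: [0.719, 0.695, -0.0, -0.0]
ft_force: [0.4, -0.3, 0.3]
width: 0.0381
grip_force: 0.0
```

>>> arm_command(
  moves=[0, 0, 0, 0, 0, 0, 0, 0, 0, 0, 0, 0, 0, 0, 0, 0, 0, 0, 0, 0, 0, 0, 0, 0],
  fingers=0,
)

```text
time: 35.35
ee_pos: [0.4171, 0.0096, -0.0157]
eef_rot: [0.719, 0.695, 0.0, -0.0]
ft_force: [0.4, -0.5, 0.7]
width: 0.0155
grip_force: 10.0
```

>>> arm_command(
  moves=[0, 0, -0.5, 0, 0, 0, -1.5, 0, 0, 0, -2.5, 0, 0, 0, -2.5, 0, 0, 0, -2.5, 0, 0, 0, -1.5, 0, 0, 0, 0, 0, 0, 0, 0, 0],
)

```text
time: 36.02
ee_pos: [0.4174, 0.0097, 0.0946]
eef_rot: [0.719, 0.695, 0.001, 0.0]
ft_force: [-0.0, 0.4, -0.9]
width: 0.0157
grip_force: 10.0
```

```bash
python3 -c "
from h import *
s=r.read_state();print(s['width'],s['grip_force'],s['ft_force'],s['time'])
go([((.566,.338,.12),3.1)],vmax=3.4)" | sed 's/np.float64(//g;s/)//g'; python3 ax.py | awk 'NR==1||NR%3==0'
```

```text
0.015664678186333374 9.999866634607315 [-0.04746282  0.39404222 -0.86439876] 36.0167
[0.4174 0.0097 0.0946] -2.0 [-0.05  0.39 -0.86]
11 [3.03, 1.25, -0.23, -0.46, 3.02, 1.27, -0.23, -0.46, 3.01, 1.3, -0.23, -0.46, 3.0, 1.32, -0.23, -0.46, 2.99, 1.34, -0.23, -0.46, 2.98, 1.37, -0.23, -0.46, 2.97, 1.39, -0.23, -0.46, 2.95, 1.42, -0.23, -0.46, 2.94, 1.44, -0.23, -0.46, 2.93, 1.46, -0.23, -0.46, 2.92, 1.49, -0.23, -0.46]
[0.4167 0.0096 0.0937] -1.99 [ 0.39  0.3  -1.44] 0.01549013950110667 9.999898821115494 36.0667
0.062 321 144 [203, 145, 40, 41, 45, 51, 53, 62, 70, 67, 59, 52, 50, 45, 39]
0.068 321 133 [206, 161, 49, 43, 49, 51, 54, 61, 72, 73, 62, 56, 51, 46, 41]
0.074 321 122 [206, 177, 72, 49, 52, 54, 59, 64, 73, 78, 72, 62, 54, 50, 44]
0.08 321 111 [206, 206, 206, 206, 206, 177, 135, 148, 166, 177, 165, 153, 145, 193, 207]
0.086 321 99 [205, 205, 204, 204, 205, 198, 147, 150, 164, 176, 170, 159, 147, 189, 205]
0.092 321 87 [204, 204, 204, 203, 203, 203, 204, 203, 203, 203, 203, 203, 203, 203, 203]
0.098 321 75 [203, 203, 203, 203, 203, 203, 203, 203, 203, 203, 203, 202, 202, 203, 202]
```

>>> arm_command(
  moves=[1.5, 0.6, -0.3, -0.4, 2.9, 1.2, -0.3, -0.5, 3.0, 1.2, -0.3, -0.5, 3.0, 1.3, -0.3, -0.5, 3.0, 1.3, -0.3, -0.5, 3.0, 1.3, -0.3, -0.5, 3.0, 1.3, -0.3, -0.5, 3.0, 1.3, -0.3, -0.5, 3.0, 1.3, -0.3, -0.5, 3.0, 1.4, 0, -0.4, 3.0, 1.4, 0, -0.4, 1.4, 0.7, 0, -0.1],
)

```text
time: 37.07
ee_pos: [0.5552, 0.3441, 0.1186]
eef_rot: [0.685, 0.729, -0.001, -0.001]
ft_force: [-0.0, 0.1, -1.3]
width: 0.0154
grip_force: 10.0
```

>>> arm_command(
  moves=[0, 0, 0, 0, 0, 0, 0, 0],
)

```text
time: 37.23
ee_pos: [0.5553, 0.3399, 0.1188]
eef_rot: [0.686, 0.728, -0.002, -0.0]
ft_force: [0.5, -0.6, -1.1]
width: 0.0152
grip_force: 10.0
```

```bash
python3 - <<'E'
from h import *
go([((.557,.338,-.02),3.1)])
ci=r.camera_info('wrist');w=r.camera('wrist'); hsv=cv2.cvtColor(w,cv2.COLOR_RGB2HSV)
red=((hsv[:,:,0]<8)|(hsv[:,:,0]>172))&(hsv[:,:,1]>130)
v,u=np.where(red); print(u.min(),u.max(),v.min(),v.max(), world('wrist',[[u.min(),v.max()*.5+v.min()*.5],[u.max(),v.min()*.5+v.max()*.5],[320,v.min()]],.042,ci).round(3).tolist())
a=np.radians(3.1);x=np.array([np.cos(a),np.sin(a)]);y=np.array([-x[1],x[0]])
for c in ((-1,-1),(1,-1),(1,1),(-1,1)): print(pix('wrist',[np.r_[np.array([.5665,.338])+c[0]*.0625*x+c[1]*.1175*y,.042]],ci).round(0))
E
```

```text
[0.5553 0.3399 0.1188] 3.4 [ 0.49 -0.62 -1.12]
4 [np.float64(-0.05), np.float64(0.04), np.float64(3.47), np.float64(0.07), np.float64(-0.05), np.float64(0.04), np.float64(3.47), np.float64(0.07), np.float64(-0.05), np.float64(0.04), np.float64(3.47), np.float64(0.07), np.float64(-0.05), np.float64(0.04), np.float64(3.47), np.float64(0.07)]
226 524 75 351 [[0.455, 0.317, 0.042], [0.773, 0.336, 0.042], [0.546, 0.458, 0.042]]
[[277. 298.]]
[[385. 299.]]
[[401.  79.]]
[[268.  78.]]
```

>>> arm_command(
  moves=[0, 0, 1.2, 0.3, 0, 0, 2.0, 0, 0, 0, 2.5, 0, 0, 0, 2.5, 0, 0, 0, 2.2, 0, 0, 0, 1.6, 0, 0, 0, 1.0, 0, 0, 0, 0.5, 0, 0, 0, 0, 0, 0, 0, 0, 0],
)

```text
time: 38.12
ee_pos: [0.5568, 0.3392, -0.0131]
eef_rot: [0.688, 0.725, 0.0, 0.0]
ft_force: [-0.6, -0.3, 0.4]
width: 0.0157
grip_force: 10.0
```

>>> arm_command(
  moves=[0, 0, 0.2, 0, 0, 0, 0.2, 0, 0, 0, 0, 0],
)

```text
time: 38.37
ee_pos: [0.5565, 0.3394, -0.0174]
eef_rot: [0.688, 0.725, 0.0, 0.0]
ft_force: [0.2, 1.0, -1.3]
width: 0.0154
grip_force: 10.0
```

>>> arm_command(
  moves=[0, 0, 0.2, 0, 0, 0, 0, 0, 0, 0, 0, 0],
)

```text
time: 38.62
ee_pos: [0.5563, 0.3393, -0.0198]
eef_rot: [0.688, 0.725, 0.0, -0.0]
ft_force: [0.1, -0.5, -1.1]
width: 0.0154
grip_force: 10.0
```

>>> arm_command(
  moves=[0, 0, 0.2, 0, 0, 0, 0, 0, 0, 0, 0, 0],
)

```text
time: 38.87
ee_pos: [0.5562, 0.3392, -0.0219]
eef_rot: [0.688, 0.725, -0.0, -0.0]
ft_force: [0.5, 0.1, -0.8]
width: 0.0153
grip_force: 10.0
```

>>> arm_command(
  moves=[0, 0, 0.2, 0, 0, 0, 0.2, 0, 0, 0, 0, 0, 0, 0, 0, 0],
)

```text
time: 39.2
ee_pos: [0.5562, 0.3392, -0.026]
eef_rot: [0.688, 0.725, -0.0, -0.0]
ft_force: [0.4, -0.3, -1.9]
width: 0.0155
grip_force: 10.0
```

>>> arm_command(
  moves=[0, 0, 0.2, 0, 0, 0, 0, 0, 0, 0, 0, 0],
)

```text
time: 39.45
ee_pos: [0.5563, 0.3392, -0.0279]
eef_rot: [0.688, 0.725, -0.0, -0.0]
ft_force: [-0.9, -1.0, -1.3]
width: 0.0157
grip_force: 10.0
```

>>> arm_command(
  moves=[0, 0, 0.15, 0, 0, 0, 0, 0, 0, 0, 0, 0],
)

```text
time: 39.7
ee_pos: [0.5563, 0.3392, -0.0293]
eef_rot: [0.688, 0.725, -0.0, -0.0]
ft_force: [-0.1, -0.3, -1.5]
width: 0.0153
grip_force: 10.0
```

>>> arm_command(
  moves=[0, 0, 0.1, 0, 0, 0, 0, 0, 0, 0, 0, 0],
)

```text
time: 39.95
ee_pos: [0.5563, 0.3393, -0.0303]
eef_rot: [0.688, 0.725, -0.0, -0.0]
ft_force: [0.9, 0.1, -1.8]
width: 0.0152
grip_force: 10.0
```

>>> arm_command(
  moves=[0, 0, 0.05, 0, 0, 0, 0, 0, 0, 0, 0, 0],
)

```text
time: 40.2
ee_pos: [0.5564, 0.3393, -0.0307]
eef_rot: [0.688, 0.725, 0.0, -0.0]
ft_force: [-0.4, 0.4, -2.0]
width: 0.0153
grip_force: 10.0
```

>>> arm_command(
  moves=[0, 0, 0.08, 0, 0, 0, 0, 0, 0, 0, 0, 0],
)

```text
time: 40.45
ee_pos: [0.5563, 0.3393, -0.0316]
eef_rot: [0.688, 0.725, -0.0, -0.0]
ft_force: [-0.2, -1.0, -0.8]
width: 0.0155
grip_force: 10.0
```

>>> arm_command(
  moves=[0, 0, 0.06, 0, 0, 0, 0, 0, 0, 0, 0, 0],
)

```text
time: 40.7
ee_pos: [0.5563, 0.3393, -0.0322]
eef_rot: [0.688, 0.725, 0.0, -0.0]
ft_force: [-0.3, 0.7, -1.2]
width: 0.0156
grip_force: 10.0
```

>>> arm_command(
  moves=[0, 0, 0.04, 0, 0, 0, 0, 0, 0, 0, 0, 0],
)

```text
time: 40.95
ee_pos: [0.5563, 0.3393, -0.0326]
eef_rot: [0.688, 0.725, 0.0, -0.0]
ft_force: [0.3, -0.1, -1.2]
width: 0.0154
grip_force: 10.0
```

>>> arm_command(
  moves=[0, 0, 0.04, 0, 0, 0, 0, 0, 0, 0, 0, 0],
)

```text
time: 41.2
ee_pos: [0.5564, 0.3393, -0.0329]
eef_rot: [0.688, 0.725, 0.0, -0.0]
ft_force: [0.2, -0.8, -0.3]
width: 0.0157
grip_force: 10.0
```

>>> arm_command(
  moves=[0, 0, 0, 0, 0, 0, 0, 0, 0, 0, 0, 0, 0, 0, 0, 0],
  fingers=36,
)

```text
time: 41.53
ee_pos: [0.5564, 0.3393, -0.0328]
eef_rot: [0.688, 0.725, 0.0, -0.0]
ft_force: [-0.0, -0.3, 0.5]
width: 0.0292
grip_force: 0.0
```

>>> arm_command(
  moves=[0, 0, -0.3, 0, 0, 0, -0.8, 0, 0, 0, -1.5, 0, 0, 0, -2.5, 0, 0, 0, -3.0, 0, 0, 0, -3.0, 0, 0, 0, -3.0, 0, 0, 0, -2.0, 0, -2.0, 0, 0, 0, -3.0, 0, 0, 0, -3.0, 0, 0, 0, -2.0, 0, 0, 0],
)

```text
time: 42.53
ee_pos: [0.5622, 0.2362, 0.1292]
eef_rot: [0.689, 0.725, 0.0, 0.001]
ft_force: [0.8, -0.5, 0.3]
width: 0.0314
grip_force: 0.0
```

>>> arm_command(
  moves=[-1.5, -2, 0, 0, -1.5, -3, 0, 0, -1, -3, 0, 0, 0, -2, 0, 0, 0, 0, 0, 0, 0, 0, 0, 0],
)

```text
time: 43.03
ee_pos: [0.4636, 0.1945, 0.1292]
eef_rot: [0.688, 0.726, 0.001, -0.0]
ft_force: [-1.0, 0.3, 0.3]
width: 0.0312
grip_force: 0.0
```

```bash
python3 - <<'E'
from h import *
s=r.read_state();print(s['ee_pos'].round(3),s['ft_force'].round(2),s['time'])
t=r.camera('top')[:,:,::-1]; cv2.imwrite('pics/t6.png',t); g=t.mean(2)
t0=cv2.imread('pics/top0.png')
d=cv2.absdiff(t,t0).max(2)
n,l,st,c=cv2.connectedComponentsWithStats((d>45).astype(np.uint8))
for i in range(1,n):
    if st[i,4]>25: print(st[i],c[i].round())
# dark rod in the tray and in the mixer
for nm,z,(x0,y0,x1,y1) in [('tray',.012,(197,176,262,208)),('mixer',.095,(432,226,482,240))]:
    m=np.zeros(g.shape,bool);m[y0:y1,x0:x1]=1
    b=rect((t.max(2)<(70 if nm=='tray' else 60))&m); w=world('top',cv2.boxPoints(b),z)[:,:2]; print(nm,b,w.mean(0).round(4),np.ptp(w,0).round(3))
E
```

```text
[0.464 0.194 0.129] [-1.02  0.33  0.34] 43.0333
[ 203  173   67   42 1548] [243. 196.]
[ 268  180   98  154 3158] [321. 262.]
[309 191  54   8 300] [335. 195.]
[433 224  48   8 229] [457. 228.]
[292 257  16  24 103] [299. 266.]
[245 259  14  26 164] [252. 269.]
[257 263   9  23  62] [262. 276.]
[307 284  16  32  50] [315. 299.]
[  12  300  330  100 5945] [182. 361.]
[139 315  20  24 145] [147. 326.]
[  0 321  23   9  78] [ 10. 325.]
[326 324   8  15  34] [329. 332.]
[  1 328  11   5  33] [  6. 330.]
[177 329  14   8  26] [185. 332.]
[166 332  12  18  56] [170. 341.]
[340 334  12   6  31] [345. 337.]
[184 339  12  16  55] [190. 345.]
[285 340  55  28 468] [313. 352.]
[345 341  31  34 488] [361. 355.]
[175 347  12  16  36] [180. 354.]
[  0 367  26   9  56] [ 10. 371.]
[235 369  14  16  49] [242. 378.]
[343 385  23   9  80] [355. 389.]
tray ((210.5, 196.0), (4.0, 11.0), 90.0) [0.5541 0.4001] [0.014 0.036]
mixer ((456.5, 229.5), (7.0, 49.0), 90.0) [ 0.4516 -0.3622] [0.023 0.147]
```

```bash
python3 - <<'E'
from h import *
sc=r.camera('scene')[:,:,::-1]; R_=sc[:,:,2].astype(int)
a=np.radians(3.1);y=np.array([-np.sin(a),np.cos(a)])
for dy in (-.06,-.03,0,.03,.06):
    p=np.array([.556,.339])+dy*y
    print(dy,[R_[int(round(v)),int(round(u))] for u,v in pix('scene',[[p[0]+k,p[1],.012] for k in np.arange(-.04,.041,.005)])])
# dish centre now vs before
for n in ('pics/scene0.png',): 
    d=cv2.absdiff(sc,cv2.imread(n)).max(2); q=pix('scene',[[.34,.27,.03]])[0]; print(q,d[120:155,295:330].mean())
E
```

```text
-0.06 [np.int64(100), np.int64(104), np.int64(124), np.int64(127), np.int64(127), np.int64(126), np.int64(109), np.int64(38), np.int64(21), np.int64(19), np.int64(80), np.int64(124), np.int64(128), np.int64(129), np.int64(129), np.int64(128), np.int64(128)]
-0.03 [np.int64(99), np.int64(107), np.int64(125), np.int64(126), np.int64(127), np.int64(126), np.int64(100), np.int64(58), np.int64(23), np.int64(28), np.int64(97), np.int64(115), np.int64(126), np.int64(127), np.int64(127), np.int64(129), np.int64(127)]
0 [np.int64(98), np.int64(104), np.int64(123), np.int64(126), np.int64(125), np.int64(127), np.int64(93), np.int64(51), np.int64(23), np.int64(17), np.int64(107), np.int64(123), np.int64(128), np.int64(127), np.int64(128), np.int64(129), np.int64(127)]
0.03 [np.int64(98), np.int64(111), np.int64(125), np.int64(126), np.int64(125), np.int64(126), np.int64(94), np.int64(49), np.int64(21), np.int64(18), np.int64(40), np.int64(113), np.int64(128), np.int64(127), np.int64(126), np.int64(126), np.int64(126)]
0.06 [np.int64(98), np.int64(107), np.int64(115), np.int64(126), np.int64(127), np.int64(129), np.int64(96), np.int64(26), np.int64(20), np.int64(18), np.int64(74), np.int64(109), np.int64(126), np.int64(126), np.int64(125), np.int64(127), np.int64(128)]
[316.03193404 138.17985923] 24.036734693877552
```

The bent roller lies lengthwise in the tray and the true one is in the mixer. I'll hand in now.

```bash
python3 -c "
from bench import r
print(r.close_job())"
```

```text
the job is handed in; nothing more can be done
None
```

I laid the true roller (the far one, which rolled 280° on the glass with no rise) home in the mixer's empty bearings and the bent near one in the red tray, and handed the job in at about 43 s.

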